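Reload the blank feeder of a dental mill

ROBOT

A 6-joint arm with a two-finger parallel gripper is mounted at the origin on the work surface. World frame = base frame: x ahead of the robot, y to its left, z up, the work surface at z = 0. Lengths are in m, angles in rad, forces in N, time in s.
With the tool pointing down it reaches from about 0.225 to 0.875 m from the base axis. Payload 3.4 kg.
Tool frame: the origin (TCP) lies on the centre line of the jaws, within the pads' length; the fingertips stand 17 mm ahead of it and the grasp point (between the pads) lies 2 mm behind it (nose_length is the distance from the TCP to the fingertips, in m); z points along the fingers, y is the line along which they close (so a half turn about z gives the same grasp; the last joint's range is limited). The gripper opens to 85 mm and grips with 20 to 120 N. Pads are 22 mm wide; open, the fingers measure 114 mm over their backs; the gripper's body (76 mm by 85 mm) begins 54 mm behind the grasp point. The pads swing forward as they close: fully open they stand 13 mm farther back than shut.
Start: joints at [-1.238, 0.276, 1.505, -0, 1.361, -0.121], TCP at [0.252, -0.517, 0.248] pointing down, gripper open.
Joint ranges: [-2.89, 2.89], [-0.75, 2.08], [0.22, 2.7], [-1.18, 4.32], [0.11, 2.71], [-2.7, 2.7]. Speed limits (rad/s): [2.57, 2.57, 3.14, 3.14, 3.14, 3.14].

INTERFACE

Orientations are given as a unit quaternion [w, x, y, z].
In Python, from rig import get_state, get_image, sign_off, find_in, place_of, nose_length gives the robot as it stands.
- The arm moves only by the tool apply_moves, never from a script. Its argument "deltas" is one flat list of numbers, 5 for each row, row after row: the finger opening in mm, from 0 to 85.4, then the shift along the tool's x, y, z in mm, then the turn about the tool's z in degrees. A call has 1 to 12 rows; each row is the pose to reach, as a shift and turn from the pose commanded when the call began, along the tool's axes at that moment; what a row does not reach only later rows make up. A row lasts 1/12 s, in which the tool goes at most 41.7 mm and 7.16 degrees, less where a joint would pass 70% of its speed; a pose out of reach is approached as far as the arm can. A call with a gripper value outside its range is refused whole. The fingers move at their own pace and stop on an object; "squeeze" is the grip in N (left out, the last holds). Time passes only in rows, so rows that repeat a pose let the fingers close. It gives the time, the measured TCP pose, the force, the opening and the grip force at its end, in the units of the state.
- get_state(): the state, without advancing time (a new reading comes with each control period).
- get_image(name): name is "side" or "top"; returns a dict with "frame" (384x512x3 uint8, red, green, blue), "K" (3x3 intrinsics, pixels), "position" and "orientation" of the camera in the world. Camera axes: x right, y down, z forward; pixel columns grow to the right and rows downward; lengths in m; the calibration is good to about 2 mm. A picture is of the moment at which its call begins. There is no depth.
- sign_off(): hands the job in; it is judged then, once.
Trained networks look in a picture, given as the dict that the camera call returned (one of the last four; its "shot" number tells which), for a name from the list of things; names that differ only in an ending like _2 or _b are one class to them, and where a whole thing is asked for, a point or a joint stands for the part that bears it (a point fixed in the world has none). Each returns a list of dicts, best first, with "score" (0 to 1); they miss things now and then, are a little off and sometimes report something else, mostly with a low value. They report only what shows in the picture. A call takes as long as a camera call. They do not tell look-alikes from the thing itself.
- find_in(query, picture): "point" ([column, row] in pixels, amid what is visible of it).
- place_of(query, picture): "point" ([column, row] in pixels: a listed point, or the origin of a listed thing).
The state is a dict: "clock": time; "qpos": joint angles; "qd": joint speeds; "effort": joint torques, N m; "position": TCP position; "ee_rot": TCP orientation; "contact_force": force on the tool from outside, world axes, zero at the start; "moment": the same for the moment, N m; "width": finger opening in m; "gripper_force": force on a finger pad.
Only numpy, scipy, OpenCV 4.12 (cv2) and the standard library are available. Lean on these libraries where they do the work, as an engineer would, in place of code of your own. Each camera call takes 0.05 s, during which the arm holds its last target. There are 200 camera calls.

TASK

Reload the mill's blank feeder: pull the sprung follower back until its catch holds it, take both spent rings out of the track and drop them in the blue scrap bin, lay all the solid round blanks flat in the track, and press the catch's thumb pad so that the follower closes up on the row. Only then turn the handwheel clockwise until the carriage's brass pointer is in line with the index clip on the scale. Leave the other things on the bench alone.

Things in the scene. Friction and masses are not known exactly. Their poses are not given: they have to be found in the camera images.
- feeder: The fixed blank feeder: grey base plate 100 mm (x) by 385 mm (y -225 to +160), 10 mm thick. Origin on the bench under the track's centre line, z up. At its -y end a white head (to y = -135 mm) 55 mm high carries the handwheel; a thin hood, top 55 mm high, reaches to y = -100. An aluminium carriage with the feed track starts at the +y end; the wheel moves it to -y, under the hood.
- track_front (a point): Point on the carriage: floor of the feed track, centre line, at the front stop; axes as the feeder's. The track runs from here to +y: open channel, floor 22 mm over the bench, 36 mm wide, side walls only 8 mm high and 5 mm thick, front stop 18 mm high. The row's blanks end up at y = 16, 48, 80.. mm. With the follower caught back, 152 mm of track is free: they need not touch when laid in.
- follower (a joint): How far (m) the follower's front face is from the front stop, 0 to 0.162. A dark steel block 30 mm wide, 18 long, 30 high, pushed to the front stop by a spring (5 N at the front, 9 N at the back; it closes at about 0.2 m/s). Pulled beyond 0.155, a sprung catch drops in by itself and then holds it at about 0.152 until the catch's pad is pressed.
- post (a point): Centre height of the follower's upright round grip: black, 16 mm diameter; 55 mm above the track floor, the post reaches 16 mm above and 25 mm below this point. It stands 9 mm behind the follower's front face. Grip it from above and pull towards the feeder's +y.
- pad (a point): Middle of the top face of the catch's steel thumb pad, 20 x 20 mm, about 53 mm above the bench, beside the rear end of the track (28 mm to +x of the centre line). It moves with the carriage. Pressed down by about 9 mm or more (under 5 N, stop at about 11 mm) it lifts the catch and lets the follower go; it springs back up.
- wheel (a joint): Angle of the handwheel (rad), 0 at the start, growing clockwise seen from above; stops at 0 and 7.8. A whole turn moves the carriage 40 mm (6.37 mm per rad) towards the head (feeder -y). About 0.15 N m of friction; it stays where it is left.
- wheel_grip (a point): Middle of the grip bar across the handwheel, on its vertical axis: black bar 56 mm long, 14 mm thick, reaching 12 mm above this point and 12 mm below it, down to the wheel's rim (82 mm diameter); a white dot at one end. This point's x axis runs along the bar and turns with the wheel; z is up.
- pointer (a point): Tip of the brass pointer on the carriage's -x side, which moves with the carriage along the scale on the base plate; axes parallel to the feeder's.
- index: The index clip: a small black clip with a white 3 mm line on top, fixed on the -x edge of the feeder's base plate beside the scale; origin at the middle of its underside, axes parallel to the feeder's. The pointer lines up with it when both have the same y along the feeder. It stands 25 to 45 mm from the pointer at the start.
- bin: The scrap bin: an open blue plastic box 120 x 120 mm, 50 mm high, walls 3 mm, fixed; origin at the centre of its underside.
- blank1_mid (a point): A blank: solid white ceramic disc, 32 mm diameter, 22 mm high, standing flat, about 55 g; this point is its centre (11 mm up), z along its axis. Two to four are on the bench in front of the feeder.
- blank2_mid (a point): A blank: solid white ceramic disc, 32 mm diameter, 22 mm high, standing flat, about 55 g; this point is its centre (11 mm up), z along its axis. Two to four are on the bench in front of the feeder.
- blank3_mid (a point): A blank: solid white ceramic disc, 32 mm diameter, 22 mm high, standing flat, about 55 g; this point is its centre (11 mm up), z along its axis. Two to four are on the bench in front of the feeder.
- blank4_mid (a point): A blank: solid white ceramic disc, 32 mm diameter, 22 mm high, standing flat, about 55 g; this point is its centre (11 mm up), z along its axis. Two to four are on the bench in front of the feeder.
- spent1_mid (a point): A spent blank: a white ring, 32 mm outside diameter, with an 18 mm hole, 22 mm high, about 30 g, lying flat in the feed track between front stop and follower at the start (two of them); this point is its centre (11 mm up), z along its axis.
- spent2_mid (a point): A spent blank: a white ring, 32 mm outside diameter, with an 18 mm hole, 22 mm high, about 30 g, lying flat in the feed track between front stop and follower at the start (two of them); this point is its centre (11 mm up), z along its axis.
- mill_block: Bystander: a small cream square milling block 18 x 18 x 20 mm with a thin steel pin on top, standing among the blanks; not one of them; origin at its underside. Leave it alone.
- plaster_model: Bystander: a plaster dental model, 62 x 55 x 34 mm; origin at its underside. Leave it alone.
- mix_bowl: Bystander: a green mixing bowl, 110 mm across, 60 mm high; origin at its underside. Leave it alone.
- spatula: Bystander: a plaster spatula 190 mm long, lying along its x; origin at its underside. Leave it alone.
- jar: Bystander: a jar, 56 mm diameter, 75 mm high; origin at its underside. Leave it alone.
- brush: Bystander: a brush 170 mm long, lying along its x; origin at its underside. Leave it alone.
- wax_disc: Bystander: a flat wax disc, 68 mm diameter, 12 mm high; origin at its underside. Leave it alone.
- timer: Bystander: a white bench timer, 30 x 65 x 55 mm; origin at its underside. Leave it alone.
Things that resemble listed ones, but are neither listed nor needed, are in the scene too. Several things have the shape of the bin; the one meant has the colours described above.

How it is judged:
By the outcome, as a careful person would: the job done as asked, in the order asked, and still so for the second after the job is handed in, with the robot touching nothing.
Of blank1, blank2, blank3, blank4 only 2 to 4 are there at a start; the rules pass over those that are not, and their reading is None.
At some moment in a run one of blank1, blank2, blank3, blank4 may be knocked a few centimetres aside while the robot is not near it.
Once in a run the grip may slacken for a moment while it holds something.
It also fails if it takes over 210 s, if anything falls off the work surface, if the arm or the gripper's body presses on something with over 40 N, if the wrist force passes 120 N, or if a joint passes its speed limit or range.

## Working session

There is one attempt and no reset: what is moved stays moved. The work goes in short steps, Python scripts to look and compute and a tool call to move; the robot and the scene stay as the last step left them, time stands still between calls to the robot, and variables do not carry over. Pictures are saved under pics/ and viewed, at most 14 in all, crops included, and the job is handed in when it is done.

Besides the shell and the picture viewer there is one more tool, called after "Call:" as name(argument=value, ...) on one line, values as JSON. apply_moves: Moves the arm, as the interface text tells. Its arguments: {"type":"object","properties":{"deltas":{"type":"array"},"squeeze":{"type":"number"}},"required":["deltas"]}

```bash
mkdir -p pics; ls; cat > h.py <<'E'
import numpy as np, cv2
from scipy.spatial.transform import Rotation as R
from rig import *
def q(o): return R.from_quat([o[1],o[2],o[3],o[0]])
def ray(p,uv):
    d=np.linalg.inv(p["K"])@np.array([uv[0],uv[1],1.]); return np.array(p["position"]),q(p["orientation"]).apply(d)
def at_z(p,uv,z):
    o,d=ray(p,uv); return o+d*(z-o[2])/d[2]
def proj(p,X):
    c=p["K"]@q(p["orientation"]).inv().apply(np.array(X)-p["position"]); return c[:2]/c[2]
def tri(ps,uvs):
    A=np.zeros((3,3));b=np.zeros(3);rs=[ray(p,u) for p,u in zip(ps,uvs)]
    for o,d in rs:
        d=d/np.linalg.norm(d);M=np.eye(3)-np.outer(d,d);A+=M;b+=M@o
    X=np.linalg.solve(A,b);return X
def save(p,n,crop=None,s=1):
    f=p["frame"]
    if crop: f=f[crop[1]:crop[3],crop[0]:crop[2]]
    cv2.imwrite("pics/"+n,cv2.resize(f[:,:,::-1],None,fx=s,fy=s,interpolation=cv2.INTER_CUBIC))
def tool(target):
    s=get_state(); return q(s["ee_rot"]).inv().apply(np.array(target)-s["position"])*1000
E
python3 - <<'E'
from h import *
s=get_state();print(s, nose_length)
T=get_image("top");S=get_image("side")
for p in(T,S):print(p["position"],p["orientation"],p["K"][0],p["K"][1,2])
save(T,"t0.png",s=1.5);save(S,"s0.png",s=1.5)
for n,z in dict(feeder=0,track_front=.022,post=.077,pad=.053,wheel_grip=None,pointer=None,index=.01,bin=0,blank1_mid=.011,spent1_mid=.033,mill_block=0).items():
  for nm,p in(("T",T),("S",S)):
    for d in place_of(n,p):
      if d["score"]>.3: print(n,nm,np.round(d["point"],1),round(d["score"],2),np.round(at_z(p,d["point"],z),4) if z is not None else "")
E
```

```text
pics
{'clock': 0.0, 'qpos': array([-1.23797439e+00,  2.76576974e-01,  1.50612997e+00,  4.16045437e-05,
        1.36067608e+00, -1.21021114e-01]), 'qd': array([-0.00115902,  0.00127178, -0.00213372, -0.00084377,  0.00026378,
        0.00066579]), 'effort': array([ 1.13171245e-03, -4.16767788e+01, -2.45801729e+01, -1.86185766e-04,
        1.07871147e-02,  2.94698452e-05]), 'position': array([ 0.25192947, -0.51632872,  0.24745121]), 'ee_rot': array([-8.92323952e-04,  9.74364192e-01,  2.24974707e-01, -7.43968795e-05]), 'contact_force': array([ 0.64210595,  0.30421025, -0.48538606]), 'moment': array([ 0.02215421, -0.00590041,  0.05491215]), 'gripper_force': 0.0, 'width': 0.08548462143449169} 0.017
[0.32564673 0.04128606 1.4761991 ] [-0.05131039  0.71452822 -0.69583216  0.0513251 ] [387.90448872   0.         250.1689457 ] 181.39702273854812
[-0.02511602  0.93172811  1.12454495] [ 0.10964897 -0.2600764   0.88462629 -0.37117878] [491.41045332   0.         259.26807231] 194.32110573545978
feeder T [248.3 161.4] 0.82 [0.6197 0.0534 0.    ]
feeder T [134.  197.1] 0.64 [0.4692 0.4863 0.    ]
fee
[... 823 characters left out ...]
8  0.01  ]
index S [253.1 203.9] 0.48 [0.5838 0.0246 0.01  ]
bin T [364.3 189.8] 0.93 [ 0.5207 -0.3944  0.    ]
bin T [303.5 235.5] 0.91 [ 0.3409 -0.1623  0.    ]
bin T [374.9 248. ] 0.65 [ 0.3015 -0.4306  0.    ]
bin S [335.1 146.7] 0.79 [ 0.4986 -0.3869  0.    ]
bin S [357.3 201.5] 0.69 [ 0.3131 -0.174   0.    ]
bin S [389.8 158.7] 0.6 [ 0.3063 -0.4308  0.    ]
bin S [184.7 288.6] 0.53 [0.5685 0.3884 0.    ]
spent1_mid T [269.9 159.1] 0.55 [ 0.6242 -0.0285  0.033 ]
spent1_mid S [251.7 185.7] 0.43 [ 0.6202 -0.023   0.033 ]
mill_block T [160.7 170.7] 0.51 [0.5741 0.3904 0.    ]
mill_block T [312.8 199.5] 0.42 [ 0.4781 -0.197   0.    ]
mill_block S [321.9 175.7] 0.49 [ 0.4662 -0.2221  0.    ]
```

View pics/t0.png

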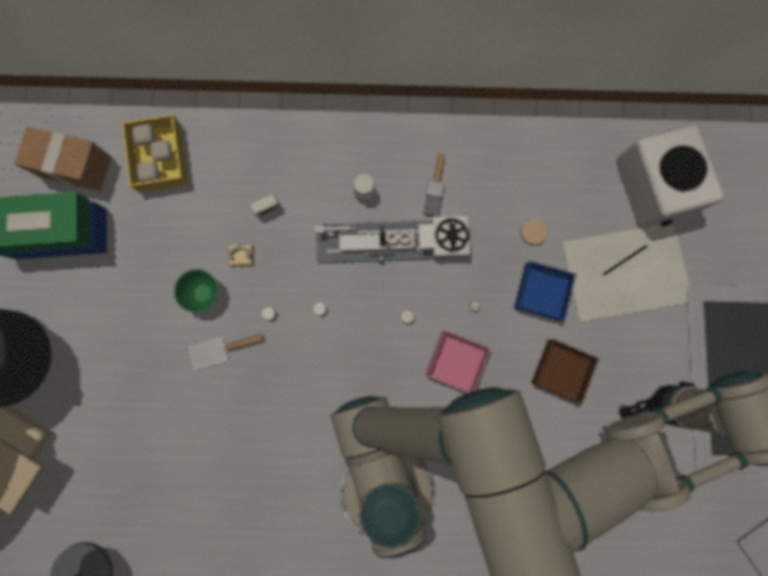

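View pics/s0.png

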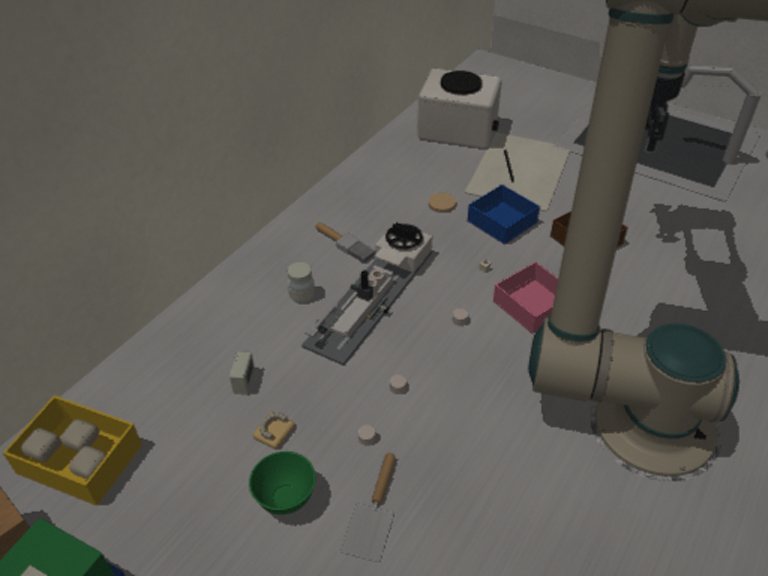

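The top view (1.5x) shows the feeder from (318,240) to (470,240) with the wheel at the right end. Three blanks are at (269,314), (320,309) and (407,317), with the mill block at (475,306). The blue bin is at (545,292). I'll zoom in on the feeder.

```bash
python3 - <<'E'
from h import *
T=get_image("top");S=get_image("side")
a=T["frame"][140:182,205:320];b=S["frame"][140:245,195:295]
a=cv2.resize(a,None,fx=6.5,fy=6.5,interpolation=cv2.INTER_CUBIC);b=cv2.resize(b,None,fx=5.5,fy=5.5,interpolation=cv2.INTER_CUBIC)
cv2.imwrite("pics/fa.png",a[:,:,::-1]);cv2.imwrite("pics/fb.png",b[:,:,::-1])
# white blobs: blanks
for p in (T,S):
  f=p["frame"].astype(float)
  for d in place_of("blank1_mid",p)+place_of("blank3_mid",p):print(np.round(d["point"],1),round(d["score"],2),np.round(at_z(p,d["point"],.011),4))
g=cv2.cvtColor(T["frame"],cv2.COLOR_RGB2GRAY)
for u,v in((179,209),(213,206),(271,211),(317,204)):
  w=g[v-9:v+10,u-9:u+10].astype(float);m=w>(np.median(w)+ (w.max()-np.median(w))*.5)
  y,x=np.nonzero(m);c=(x.mean()+u-9,y.mean()+v-9);print(np.round(c,1),m.sum(),np.round(at_z(T,c,.022),4),w.max(),np.median(w))
E
```

```text
[260.  157.8] 0.41 [0.6328 0.0087 0.011 ]
[152.6 233.4] 0.63 [0.3337 0.4039 0.011 ]
[268.5 210.7] 0.46 [ 0.4301 -0.028   0.011 ]
[306.2 207.1] 0.48 [ 0.4347 -0.0533  0.011 ]
[161.  254.7] 0.21 [0.6937 0.3396 0.011 ]
[184.1 286.2] 0.17 [0.569  0.3885 0.011 ]
[178.1 208.2] 44 [0.4296 0.3115 0.022 ] 171.0 126.0
[212.2 205.1] 42 [0.4448 0.1842 0.022 ] 171.0 127.0
[270.9 210.4] 38 [ 0.4308 -0.0366  0.022 ] 164.0 126.0
[316.2 203.1] 12 [ 0.4626 -0.2064  0.022 ] 149.0 123.0
```

View pics/fa.png

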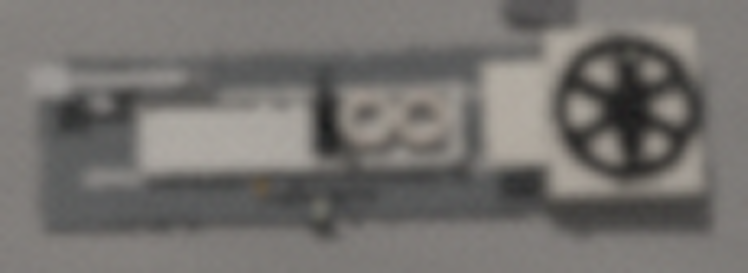

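View pics/fb.png

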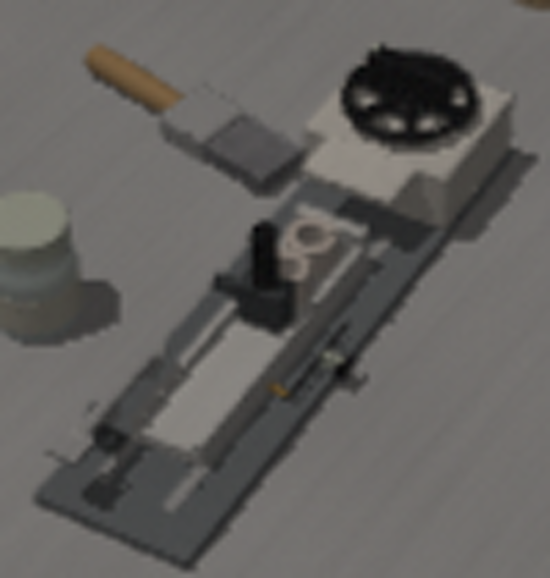

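The crops show, at 6.5x top with offset (205,140): rings at (368,120) and (422,120), the follower at (327,120), and the pad at (50,80). The brass pointer is at (262,186) and the index clip at (320,212). I'll fit the feeder pose to the plate and head corners.

```bash
cat > fit.py <<'E'
from h import *
from scipy.optimize import least_squares
T=get_image("top");S=get_image("side")
A=lambda u,v:(T,(205+(u+.5)/6.5-.5,140+(v+.5)/6.5-.5))
B=lambda u,v:(S,(195+(u+.5)/5.5-.5,140+(v+.5)/5.5-.5))
ob=[(A(45,230),(-50,160,10)),(A(710,230),(-50,-225,10)),(A(545,30),('w',-135,55)),(A(703,28),('w',-225,55)),(A(708,193),('-w',-225,55)),(A(548,197),('-w',-135,55)),
(B(38,497),(50,160,10)),(B(192,567),(-50,160,10)),(B(513,98),('-w',-225,55)),(B(418,180),('-w',-135,55)),
(A(368,120),(0,'r',44)),(A(422,120),(0,'r-',44)),(B(311,235),(0,'r-',44)),(A(50,80),(28,'p',53)),]
def loc(P,t):
  x,y,z=P
  x={'w':t[3],'-w':-t[3]}.get(x,x); y={'r':t[4],'r-':t[4]-32,'p':t[5]}.get(y,y)
  return np.array([x,y,z])/1000.
def W(t,l):
  c,s=np.cos(t[2]),np.sin(t[2]);return np.array([t[0]/1000+c*l[0]-s*l[1],t[1]/1000+s*l[0]+c*l[1],l[2]])
def res(t): return np.concatenate([proj(p,W(t,loc(P,t)))-uv for (p,uv),P in ob])
r=least_squares(res,[620,50,0,45,0,140],x_scale=[1,1,.01,1,1,1],loss='soft_l1')
if __name__=="__main__":
  t=r.x;print(np.round(t,4));print(np.round(res(t).reshape(-1,2),2))
  for n,(o) in dict(wheel=((A(627,107),B(410,98))),pointer=(A(262,186),B(279,391)),clip=(A(320,210),B(334,358)),posttop=(A(326,120),B(263,228))).items():
    X=tri([o[0][0],o[1][0]],[o[0][1],o[1][1]]);d=X[:2]-t[:2]/1000;c,s=np.cos(t[2]),np.sin(t[2])
    print(n,np.round(X,4),"local",np.round([c*d[0]+s*d[1],-s*d[0]+c*d[1]],4))
  tf=t[4]-48;print("track_front local y",tf);
  for n,l in dict(bl=(0,tf+73,77),pad=(28,t[5],53),r1=(0,tf+16,33),r2=(0,tf+48,33),wheel=(0,-180,80)).items():print(n,np.round(W(t,np.array(l)/1000),4))
  f=S["frame"];g=cv2.cvtColor(f,cv2.COLOR_RGB2GRAY)
  h=cv2.cvtColor(T["frame"],cv2.COLOR_RGB2HSV);m=(h[:,:,0]>105)&(h[:,:,0]<125)&(h[:,:,1]>130);m[:,:320]=0;m[:170]=0;m[230:]=0;y,x=np.nonzero(m);print("bin px",x.min(),x.max(),y.min(),y.max(),np.round(at_z(T,((x.min()+x.max())/2,(y.min()+y.max())/2),.04),3))
E
python3 fit.py
```

```text
[ 6.196014e+02  3.699800e+01  6.340000e-02  4.840210e+01 -3.159330e+01
  1.502799e+02]
[[-0.21  0.39]
 [-2.13 -3.25]
 [-0.34  0.54]
 [-0.72 -0.01]
 [ 0.07 -0.03]
 [ 0.53  0.23]
 [-1.17 -0.86]
 [-0.98 -1.2 ]
 [-0.33 -1.36]
 [ 4.49 -0.72]
 [-0.17  0.91]
 [ 0.01  0.61]
 [ 0.22 -0.11]
 [ 0.03  1.  ]]
wheel [ 0.6313 -0.1433  0.0622] local [ 0.0003 -0.1807]
pointer [0.5886 0.0649 0.0122] local [-0.0291  0.0298]
clip [0.5741 0.0303 0.0174] local [-0.0458 -0.0038]
posttop [0.6154 0.0306 0.0972] local [-0.0046 -0.0061]
track_front local y -79.5932690271614
bl [0.62   0.0304 0.077 ]
pad [0.638  0.1888 0.053 ]
r1 [ 0.6236 -0.0265  0.033 ]
r2 [0.6216 0.0055 0.033 ]
wheel [ 0.631  -0.1426  0.08  ]
bin px 345 380 176 212 [ 0.499 -0.376  0.04 ]
```

```bash
sed -i 's/(A(710,230),(-50,-225,10)),//; s/,(B(418,180),(.-w.,-135,55))//; s/(B(311,235),(0,.r-.,44)),/(B(311,235),(0,"r-",44)),(A(627,107),(0,-180,62)),(B(410,98),(0,-180,62)),/' fit.py; python3 fit.py; python3 - <<'E'
from h import *
T=get_image("top");S=get_image("side")
for n in("blue","x"):pass
s=get_state();print(s["position"],R.as_euler(q(s["ee_rot"]),"ZYX",True))
for n in("post","spent1_mid","pad","track_front","wheel_grip","pointer","index"):
  a=place_of(n,T);b=place_of(n,S)
  if a and b:print(n,np.round(tri([T,S],[a[0]["point"],b[0]["point"]]),4))
g=cv2.cvtColor(S["frame"],cv2.COLOR_RGB2GRAY)
for X in((.4296,.3115),(.4448,.1842),(.4308,-.0366)):
  c=proj(S,(*X,.022));u,v=np.round(c).astype(int);w=g[v-12:v+13,u-12:u+13].astype(float);m=w>np.median(w)+.6*(w.max()-np.median(w));y,x=np.nonzero(m)
  print(np.round(c,1),x.mean()+u-12,y.mean()+v-12,m.sum(),np.round(at_z(S,(x.mean()+u-12,y.mean()+v-12),.018),4))
E
```

```text
[ 6.195907e+02  3.681540e+01  6.560000e-02  4.914110e+01 -3.142930e+01
  1.503986e+02]
[[-0.14  0.48]
 [-0.33  0.28]
 [-0.72 -0.32]
 [ 0.15  0.04]
 [ 0.62  0.35]
 [-1.05 -0.83]
 [-0.82 -1.22]
 [-0.22 -1.38]
 [-0.17  0.9 ]
 [ 0.02  0.58]
 [ 0.19 -0.13]
 [ 0.02  0.4 ]
 [-0.6   0.01]
 [ 0.03  1.09]]
wheel [ 0.6313 -0.1433  0.0622] local [-1.000e-04 -1.805e-01]
pointer [0.5886 0.0649 0.0122] local [-0.0291  0.03  ]
clip [0.5741 0.0303 0.0174] local [-0.0458 -0.0035]
posttop [0.6154 0.0306 0.0972] local [-0.0046 -0.0059]
track_front local y -79.42931364378497
bl [0.62   0.0304 0.077 ]
pad [0.6377 0.1887 0.053 ]
r1 [ 0.6237 -0.0265  0.033 ]
r2 [0.6217 0.0055 0.033 ]
wheel [ 0.6314 -0.1428  0.08  ]
bin px 344 381 176 212 [ 0.499 -0.376  0.04 ]
[ 0.2520746  -0.51684629  0.24833126] [2.60006622e+01 1.35893150e-03 1.79993218e+02]
post [0.6201 0.0341 0.0831]
spent1_mid [ 0.6281 -0.0287  0.0301]
pad [ 0.5631 -0.0416 -0.9168]
track_front [ 0.6207 -0.0308  0.0389]
wheel_grip [0.4219 0.1619 0.3825]
pointer [0.5848 0.0647 0.0121]
[242.4 287.1] 243.703125 287.453125 64 [0.4276 0.3082 0.018 ]
[263.  253.4] 264.7903225806452 253.53225806451616 62 [0.442  0.1793 0.018 ]
[304.9 208.4] 306.54347826086956 208.54347826086956 46 [ 0.4279 -0.0422  0.018 ]
```

```bash
cat >> h.py <<'E'
FX=[.6196,.0368,.0656]   # feeder pose
def fl(x,y,z):
    c,s=np.cos(FX[2]),np.sin(FX[2]);return np.array([FX[0]+c*x-s*y,FX[1]+s*x+c*y,z])
def loc(X):
    d=np.array(X[:2])-FX[:2];c,s=np.cos(FX[2]),np.sin(FX[2]);return np.round(np.array([c*d[0]+s*d[1],-s*d[0]+c*d[1],X[2]])*1000,1)
def go(X,yaw=None):
    s=get_state();cy=q(s["ee_rot"]).as_euler("ZYX",True)[0]
    print("delta",np.round(tool(X),1),"turn",None if yaw is None else round((cy-yaw+90)%180-90,2),"yaw",round(cy,2),"loc",loc(s["position"]))
E
python3 -c "
from h import *
go(fl(0,-.0064,.2),3.76)"
```

```text
delta [ 570.6 -330.5   48.3] turn 22.24 yaw 26.0 loc [-403.  -528.3  248.3]
```

Call:
apply_moves(deltas=[60,30,-17,0,2,60,65,-38,5,4,60,100,-58,10,6,60,135,-78,15,8,60,170,-98,20,10,60,205,-119,25,12,60,240,-139,30,14,60,275,-159,35,16,60,310,-180,40,18,60,345,-200,45,20,60,370,-215,48,22,60,385,-223,48,22.2], squeeze=60)

```text
clock: 3.5
position: [0.5014, -0.1443, 0.1997]
ee_rot: [-0.001, 0.999, 0.034, -0.0]
contact_force: [0.5, -0.7, 0.1]
width: 0.0604
gripper_force: 0.0
```

```bash
python3 -c "
from h import *
go(fl(0,-.0064,.13),3.76)"
```

```text
delta [ 130.2 -166.1   70. ] turn 0.13 yaw 3.89 loc [-129.9 -172.9  199.7]
```

Call:
apply_moves(deltas=[60,20,-25,5,0,60,40,-50,10,0,60,65,-80,20,0,60,90,-112,35,0,60,112,-142,50,0,60,125,-158,62,0,60,130,-166,70,0.1,60,130,-166,70,0.1,60,130,-166,70,0.1])

```text
clock: 4.25
position: [0.6183, 0.0262, 0.1299]
ee_rot: [0.0, 0.999, 0.033, -0.001]
contact_force: [-1.1, -1.2, 0.9]
width: 0.06
gripper_force: 0.0
```

```bash
python3 - <<'E'
from h import *
go(fl(0,-.0064,.076),3.76)
T=get_image("top");S=get_image("side")
a=T["frame"][130:190,220:300];b=S["frame"][130:230,200:300]
f=lambda a,s:cv2.resize(a,None,fx=s,fy=s,interpolation=cv2.INTER_CUBIC)
A=f(a,5);B=f(b,4);c=np.zeros((max(A.shape[0],B.shape[0]),800,3),np.uint8);c[:A.shape[0],:400]=A;c[:B.shape[0],400:]=B
cv2.imwrite("pics/g1.png",c[:,:,::-1])
X=get_state()["position"];print(proj(T,X),proj(S,X),proj(S,X-[0,0,.017]))
E
```

```text
delta [ 2.1 -4.2 53.9] turn -0.01 yaw 3.75 loc [ -2.  -10.5 129.9]
[256.16562802 154.63942976] [242.96887148 171.57223239] [243.10336804 175.72637529]
```

View pics/g1.png

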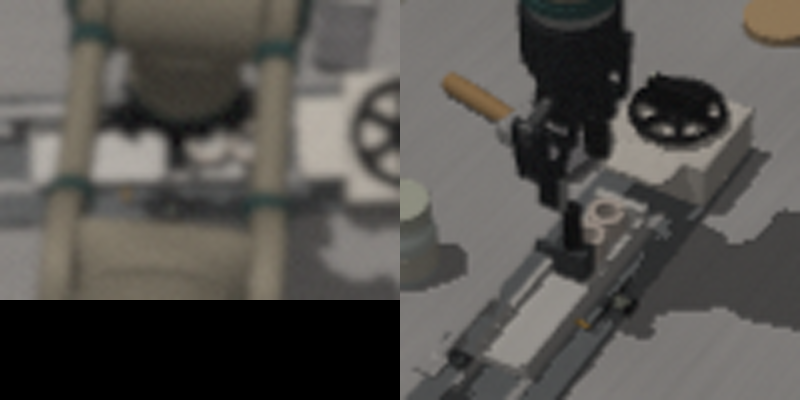

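The side crop shows the open fingers with tips at (549,203) and (600,155), straddling the post top at (570,205). They are aligned, so I'll descend and grip.

Call:
apply_moves(deltas=[60,1,-2,10,0,60,2,-4,22,0,60,2,-4,34,0,60,2,-4,46,0,60,2,-4,54,0,60,2,-4,54,0,40,2,-4,54,0,20,2,-4,54,0,0,2,-4,54,0,0,2,-4,54,0,0,2,-4,54,0,0,2,-4,54,0], squeeze=50)

```text
clock: 5.35
position: [0.6215, 0.0294, 0.0772]
ee_rot: [0.001, 0.999, 0.033, 0.001]
contact_force: [-1.3, -6.4, 3.1]
width: 0.0145
gripper_force: 48.8
```

```bash
python3 -c "
from h import *
go(fl(0,.084,.076),3.76)"
```

```text
delta [ -1.4 -91.5   1. ] turn -0.03 yaw 3.73 loc [ 1.4 -7.5 77.2]
```

Call:
apply_moves(deltas=[0,0,-10,0,0,0,0,-20,0,0,0,0,-30,0,0,0,0,-40,0,0,0,0,-50,0,0,0,0,-60,0,0,0,0,-70,0,0,0,0,-78,0,0,0,0,-85,0,0,0,0,-90,0,0,0,0,-94,0,0,0,0,-95,0,0])

```text
clock: 6.35
position: [0.6157, 0.1232, 0.0772]
ee_rot: [0.002, 0.999, 0.033, 0.001]
contact_force: [0.5, -8.5, 3.6]
width: 0.0147
gripper_force: 49.1
```

```bash
python3 -c "
from h import *
s=get_state();print(loc(s['position']),s['contact_force'])"
```

```text
[ 1.8 86.4 77.2] [ 0.47127917 -8.53847452  3.57829465]
```

Call:
apply_moves(deltas=[0,0,-1.5,0,0,0,0,-1.5,0,0,0,0,0,0,0,0,0,2,0,0,0,0,4,0,0,0,0,6,0,0,0,0,6,0,0])

```text
clock: 6.93
position: [0.616, 0.1183, 0.0772]
ee_rot: [0.001, 0.999, 0.032, 0.001]
contact_force: [1.5, -6.5, 3.9]
width: 0.0147
gripper_force: 49.3
```

Call:
apply_moves(deltas=[0,0,2,0,0,0,0,3,0,0,0,0,4,0,0,0,0,4,0,0])

```text
clock: 7.27
position: [0.616, 0.1178, 0.0773]
ee_rot: [-0.002, 0.999, 0.032, 0.001]
contact_force: [-0.2, 3.3, 5.3]
width: 0.0149
gripper_force: 49.6
```

Call:
apply_moves(deltas=[20,0,0,0,0,45,0,0,0,0,60,0,0,0,0,60,0,0,-8,0,60,0,0,-25,0,60,0,0,-50,0,60,0,0,-70,0,60,0,0,-70,0])

```text
clock: 7.93
position: [0.6181, 0.1158, 0.1511]
ee_rot: [-0.0, 0.999, 0.032, 0.004]
contact_force: [1.5, 0.2, -0.1]
width: 0.0599
gripper_force: 0.0
```

```bash
python3 -c "
from h import *
s=get_state();print(loc(s['position']),s['contact_force'],s['qpos'])
go(fl(0.0015,-.0325,.1),93.76)
go(fl(0.0015,-.0325,.1),3.76)
S=get_image('side');save(S,'c1.png',(180,120,310,250),4)
"
```

```text
[  3.7  79.  151.1] [ 1.46132851  0.17946014 -0.05517655] [7.46050993e-02 4.15929995e-01 1.54001162e+00 1.56565861e-04
 1.17695759e+00 1.58084714e+00]
delta [ -2.5 111.5  51.1] turn 89.94 yaw 3.7 loc [  3.7  79.  151.1]
delta [ -2.5 111.5  51.1] turn -0.06 yaw 3.7 loc [  3.7  79.  151.1]
```

View pics/c1.png

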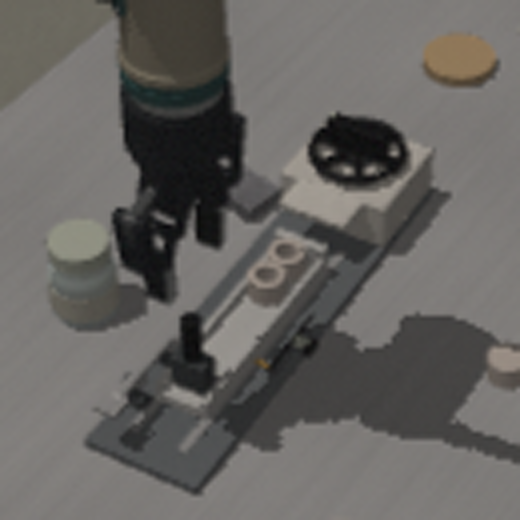

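The follower is caught at the back, at (195,355) in the crop, and the rings at (265,277) and (288,252) are still at the front. I'll turn 90° and move over the rear ring.

Call:
apply_moves(deltas=[60,0,9,0,-7,60,0,18,0,-14,60,0,27,0,-21,60,0,37,0,-28,60,-1,46,0,-35,55,-1,56,0,-42,55,-1,65,0,-49,55,-1,74,0,-56,55,-2,84,0,-63,55,-2,93,0,-70,50,-2,102,10,-77,50,-2,111,20,-84])

```text
clock: 8.98
position: [0.62, 0.0043, 0.1254]
ee_rot: [-0.0, 0.719, 0.695, -0.0]
contact_force: [0.5, 0.5, -0.3]
width: 0.0501
gripper_force: 0.0
```

```bash
python3 -c "
from h import *
go(fl(0.002,-.0323,.0465),93.76)"
```

```text
delta [ 0.6  3.7 78.9] turn -5.72 yaw 88.04 loc [ -1.7 -32.5 125.4]
```

Call:
apply_moves(deltas=[50,0,0,15,-3,50,0,0,30,-5.8,50,0,0,45,-5.8,50,0,0,50,-5.8,50,0,0,50,-5.8,50,0,0,50,-5.8])

```text
clock: 9.48
position: [0.6202, 0.0047, 0.0758]
ee_rot: [-0.0, 0.685, 0.728, -0.0]
contact_force: [0.6, -0.2, 0.5]
width: 0.0498
gripper_force: 0.0
```

```bash
python3 -c "
from h import *
go(fl(0.002,-.0323,.0465),93.76)"
```

```text
delta [-0.2  3.6 29.3] turn -0.27 yaw 93.49 loc [ -1.5 -32.1  75.8]
```

Call:
apply_moves(deltas=[50,0,3.5,8,0,50,0,3.5,16,0,50,0,3.5,24,0,50,0,3.5,28,0,50,0,3.5,29,0,50,0,3.5,29,0,40,0,3.5,29,0,30,0,3.5,29,0,20,0,3.5,29,0,20,0,3.5,29,0,20,0,3.5,29,0,20,0,3.5,29,0], squeeze=40)

```text
clock: 10.48
position: [0.6244, 0.0048, 0.0479]
ee_rot: [0.0, 0.685, 0.728, 0.0]
contact_force: [-0.1, 0.0, 3.3]
width: 0.0299
gripper_force: 39.8
```

Call:
apply_moves(deltas=[20,0,0,-6,0,20,0,0,-20,0,20,0,0,-45,0,20,0,0,-75,0,20,0,0,-105,0,20,0,0,-115,0,20,0,0,-115,0])

```text
clock: 11.07
position: [0.6259, 0.0047, 0.1657]
ee_rot: [0.003, 0.685, 0.728, 0.002]
contact_force: [-1.2, -0.8, -0.9]
width: 0.0298
gripper_force: 39.6
```

```bash
python3 - <<'E'
from h import *
print(get_state()["width"],get_state()["gripper_force"])
go((.495,-.383,.16));go((.520,-.383,.05))
T=get_image("top");h=cv2.cvtColor(T["frame"],cv2.COLOR_RGB2HSV);m=(h[:,:,0]>105)&(h[:,:,0]<125)&(h[:,:,1]>130);m[:,:320]=0;m[:170]=0;m[230:]=0
y,x=np.nonzero(m);r=cv2.minAreaRect(np.c_[x,y].astype(np.float32));print(r)
for z in(0,.05):print(z,[np.round(at_z(T,c,z),3) for c in cv2.boxPoints(r)],at_z(T,r[0],z))
E
```

```text
0.029806256717093665 39.58026694133878
delta [-379.  -154.3    5.1] turn None yaw 93.5 loc [  4.1 -32.4 165.7]
delta [-380.4 -130.1  115.3] turn None yaw 93.5 loc [  4.1 -32.4 165.7]
((362.9621887207031, 193.8494110107422), (32.4326286315918, 30.62225341796875), 15.64224624633789)
0 [array([ 0.463, -0.313,  0.   ]), array([ 0.578, -0.346,  0.   ]), array([ 0.547, -0.466,  0.   ]), array([ 0.433, -0.432,  0.   ])] [ 0.50493303 -0.38903056  0.        ]
0.05 [array([ 0.458, -0.301,  0.05 ]), array([ 0.569, -0.333,  0.05 ]), array([ 0.54 , -0.448,  0.05 ]), array([ 0.429, -0.416,  0.05 ])] [ 0.49886046 -0.37445541  0.05      ]
```

Call:
apply_moves(deltas=[20,-25,-10,0,0,20,-60,-23,0,0,20,-96,-37,0,0,20,-132,-51,0,0,20,-168,-65,0,0,20,-204,-79,0,0,20,-240,-93,0,0,20,-276,-107,0,0,20,-312,-121,0,0,20,-348,-135,0,0,20,-375,-146,0,0,20,-389,-151,10,0])

```text
clock: 12.12
position: [0.4954, -0.3964, 0.1511]
ee_rot: [0.0, 0.686, 0.727, -0.001]
contact_force: [0.6, -0.2, -0.6]
width: 0.0293
gripper_force: 39.6
```

```bash
python3 - <<'E'
from h import *
print(get_state()["width"],get_state()["gripper_force"])
go((.498,-.390,.055))
E
```

```text
0.02933045068511643 39.58911353722215
delta [ 6.4  3.  96.1] turn None yaw 93.33 loc [-152.3 -424.1  151.1]
```

Call:
apply_moves(deltas=[20,4,2,30,0,20,6,3,60,0,20,6,3,85,0,20,6,3,95,0,20,6,3,95,0,30,6,3,95,0,42,6,3,95,0,42,6,3,93,0,42,6,3,70,0,42,6,3,40,0,42,6,3,5,0,42,6,3,-10,0])

```text
clock: 13.12
position: [0.5017, -0.3882, 0.1689]
ee_rot: [0.005, 0.685, 0.728, -0.0]
contact_force: [-0.4, -1.0, -0.1]
width: 0.0419
gripper_force: 0.0
```

```bash
python3 - <<'E'
from h import *
go(fl(.002,-.0643,.15),93.76)
T=get_image("top");h=cv2.cvtColor(T["frame"],cv2.COLOR_RGB2HSV)
S=get_image("side");save(S,"d1.png",(230,110,370,220),4)
E
```

```text
delta [352.9 145.8  17.3] turn -0.25 yaw 93.51 loc [-145.5 -416.4  168.9]
```

View pics/d1.png

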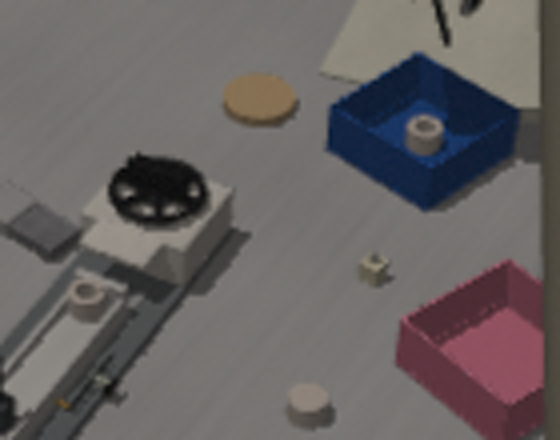

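The first ring lies in the blue bin at (425,133). The second is still at the front stop at (88,298), so I'll go back for it.

Call:
apply_moves(deltas=[50,25,10,0,0,50,57,24,0,0,50,90,37,0,0,50,123,51,0,0,50,156,64,0,0,50,189,78,0,0,50,222,92,0,0,50,255,105,5,0,50,288,119,10,0,50,321,133,15,0,50,345,143,30,0,50,353,146,50,-0.2])

```text
clock: 14.22
position: [0.626, -0.0212, 0.1134]
ee_rot: [0.001, 0.683, 0.731, 0.002]
contact_force: [0.2, -0.4, -0.3]
width: 0.0499
gripper_force: 0.0
```

Call:
apply_moves(deltas=[50,0,0,20,0,50,0,0,35,0,50,0,0,35,0,50,0,0,35,0])

```text
clock: 14.55
position: [0.623, -0.025, 0.0766]
ee_rot: [-0.001, 0.684, 0.73, -0.001]
contact_force: [-0.2, -0.2, 0.4]
width: 0.05
gripper_force: 0.0
```

```bash
python3 - <<'E'
from h import *
go(fl(.002,-.0643,.0478),93.76)
E
```

```text
delta [-2.5  2.7 28.8] turn -0.05 yaw 93.71 loc [ -0.6 -61.9  76.6]
```

Call:
apply_moves(deltas=[50,-2.5,2.7,8,0,50,-2.5,2.7,16,0,50,-2.5,2.7,24,0,50,-2.5,2.7,28,0,50,-2.5,2.7,28.5,0,50,-2.5,2.7,28.5,0,40,-2.5,2.7,28.5,0,30,-2.5,2.7,28.5,0,20,-2.5,2.7,28.5,0,20,-2.5,2.7,28.5,0,20,-2.5,2.7,28.5,0,20,-2.5,2.7,28.5,0])

```text
clock: 15.55
position: [0.627, -0.0276, 0.0495]
ee_rot: [0.0, 0.684, 0.73, 0.0]
contact_force: [-1.1, -0.3, 5.6]
width: 0.0295
gripper_force: 39.8
```

Call:
apply_moves(deltas=[20,0,0,-6,0,20,0,0,-20,0,20,0,0,-45,0,20,0,0,-75,0,20,0,0,-105,0,20,0,0,-112,0,20,0,0,-112,0])

```text
clock: 16.13
position: [0.6285, -0.0277, 0.1638]
ee_rot: [0.003, 0.684, 0.73, 0.002]
contact_force: [0.4, -0.3, 0.1]
width: 0.0296
gripper_force: 41.3
```

```bash
python3 - <<'E'
from h import *
go((.500,-.350,.15))
E
```

```text
delta [-313.3 -149.1   13.3] turn None yaw 93.7 loc [  4.6 -65.  163.8]
```

Call:
apply_moves(deltas=[20,-25,-12,0,0,20,-52,-25,0,0,20,-80,-38,0,0,20,-108,-51,0,0,20,-136,-65,0,0,20,-164,-78,0,0,20,-192,-91,0,0,20,-220,-105,0,0,20,-248,-118,0,0,20,-276,-131,0,0,20,-303,-144,0,0,20,-313,-149,10,0])

```text
clock: 17.13
position: [0.497, -0.3535, 0.1503]
ee_rot: [0.001, 0.685, 0.729, -0.001]
contact_force: [1.0, -0.1, 0.4]
width: 0.0295
gripper_force: 41.3
```

Call:
apply_moves(deltas=[20,0,0,25,0,20,0,0,55,0,20,0,0,80,0,20,0,0,88,0,20,0,0,88,0,30,0,0,88,0,42,0,0,88,0,42,0,0,86,0,42,0,0,65,0,42,0,0,35,0,42,0,0,5,0,42,0,0,0,0])

```text
clock: 18.13
position: [0.5012, -0.3519, 0.1581]
ee_rot: [0.006, 0.684, 0.73, 0.0]
contact_force: [0.7, -0.3, 1.3]
width: 0.0422
gripper_force: 0.0
```

```bash
cat > bl.py <<'E'
from h import *
def blobs():
  T=get_image("top");S=get_image("side");out=[]
  for p in (T,S):
    g=cv2.cvtColor(p["frame"],cv2.COLOR_RGB2GRAY).astype(float);h=cv2.cvtColor(p["frame"],cv2.COLOR_RGB2HSV)
    d=g-cv2.medianBlur(g.astype(np.uint8),25)
    m=(d>18).astype(np.uint8);n,l,st,c=cv2.connectedComponentsWithStats(m)
    for i in range(1,n):
      X=at_z(p,c[i],.02)
      if 10<st[i,4]<110 and .3<X[0]<.56 and -.28<X[1]<.40: print("T" if p is T else "S",np.round(c[i],1),st[i,2:],np.round(X,4))
  return T,S
E
python3 - <<'E'
from bl import *
T,S=blobs()
go((.4305,-.0385,.15),93.76)
save(S,"d2.png",(180,110,370,310),3)
E
```

```text
T [212.1 205.2] [ 7  8 44] [0.4444 0.1847 0.02  ]
T [177.9 208.3] [ 8  8 48] [0.4294 0.3127 0.02  ]
T [271.  210.3] [ 7  7 40] [ 0.4311 -0.0369  0.02  ]
T [328.3 238.9] [13 21 52] [ 0.3304 -0.2518  0.02  ]
T [314.4 241.6] [ 8  7 14] [ 0.3192 -0.2     0.02  ]
S [360.6 198.9] [10 24 94] [ 0.3033 -0.1705  0.02  ]
S [344.8 196.5] [10 10 52] [ 0.3501 -0.1535  0.02  ]
delta [316.  -48.8   2.6] turn -0.05 yaw 93.71 loc [-145.1 -378.7  154.6]
```

View pics/d2.png

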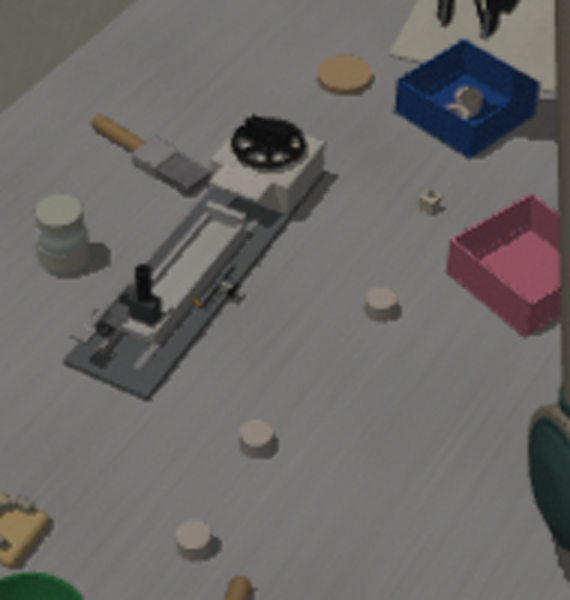

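Both rings are in the blue bin, the track is empty and the three blanks are undisturbed at (382,303), (258,438) and (195,538). I'll go to the first blank and measure the track's centre line meanwhile.

Call:
apply_moves(deltas=[50,20,-3,0,0,50,50,-8,0,0,50,80,-12,0,0,50,110,-17,0,0,50,140,-22,0,0,50,170,-26,0,0,50,200,-31,0,0,50,230,-36,0,0,50,260,-40,0,0,50,290,-45,20,0,50,309,-49,40,0,50,315,-50,60,0])

```text
clock: 19.23
position: [0.4254, -0.0354, 0.0898]
ee_rot: [-0.001, 0.683, 0.73, -0.0]
contact_force: [0.4, -0.2, 0.6]
width: 0.0498
gripper_force: 0.0
```

Call:
apply_moves(deltas=[50,0,0,10,0,50,0,0,10,0,50,0,0,10,0])

```text
clock: 19.48
position: [0.4272, -0.038, 0.0802]
ee_rot: [-0.001, 0.684, 0.73, -0.001]
contact_force: [0.6, -0.1, 0.6]
width: 0.05
gripper_force: 0.0
```

```bash
python3 - <<'E'
from h import *
for i in range(3):
  print(get_state()["position"])
go((.4295,-.0395,.029),93.76)
T=get_image("top");go((.4295,-.0395,.029),93.76)
S=get_image("side")
a=cv2.resize(T["frame"][140:180,205:285],None,fx=8,fy=8,interpolation=cv2.INTER_CUBIC)
cv2.imwrite("pics/e1.png",a[:,:,::-1])
g=cv2.cvtColor(T["frame"],cv2.COLOR_RGB2GRAY)
for c in range(232,272,3):print(c,g[144:176,c])
E
```

```text
[ 0.42720402 -0.03804887  0.08015297]
[ 0.42720402 -0.03804887  0.08015297]
[ 0.42720402 -0.03804887  0.08015297]
delta [-1.6  2.3 51.1] turn -0.03 yaw 93.73 loc [-196.9  -62.1   80.2]
delta [-1.1  1.4 51.8] turn -0.06 yaw 93.7 loc [-196.1  -62.5   80.8]
232 [128 128 128 125 120 110 116 131 125  93  74  63  62  59  47  37  34  37
  39  48  68  90  94  82  74  87  91  92  90  87  88 108]
235 [130 127 127 123 117 102 102 104 102  92  88  94 118 145 148 137 128 127
 121 102  93  88  84  72  70  82  88  89  90  86  84 102]
238 [128 126 126 120 106  96  93  91  92  96 109 112 129 154 168 168 169 169
 169 167 159 143 114  85  71  81  88  91  89  91  94 112]
241 [126 125 128 120 109  97  91  91  94 109 126 126 133 154 167 170 167 169
 171 169 165 150 115  82  75  86  90  93  91  88  93 114]
244 [127 125 125 118 104  94  90  91  96 110 126 132 143 159 167 167 167 168
 168 170 165 148 113  83  87  88  85  85  87  87  92 109]
247 [127 127 127 116 102  91  90  91  96 112 126 127 137 157 166 166 167 166
 169 168 164 146 109  81  82  77  73  79  87  85  93 109]
250 [127 125 124 117 105  94  93  9
[... 344 characters left out ...]
  65  74  80  82  86  89]
259 [127 125 124 118 105  94  89  90 100 122 133 135 150 162 162 163 162 164
 163 163 154 126  92  77  74  72  74  80  82  79  96 116]
262 [128 127 125 118 103  93  90  91 103 124 134 134 150 161 162 163 161 161
 163 161 148 117  88  72  75  73  76  84  86  92 111 121]
265 [128 127 125 116 100  91  91  92 104 121 125 130 150 162 162 161 159 160
 161 160 145 118  85  73  83  90  89  90  85  90 105 121]
268 [127 127 123 109  97  90  90  93 102 121 123 130 150 159 161 161 161 161
 160 158 143 110  83  73  83  86  88  89  86  93 112 124]
271 [128 127 122 111  99  94  90  95 109 126 131 138 152 161 160 160 158 160
 161 158 139 111  80  73  84  91  89  91  88  94 115 124]
```

View pics/e1.png

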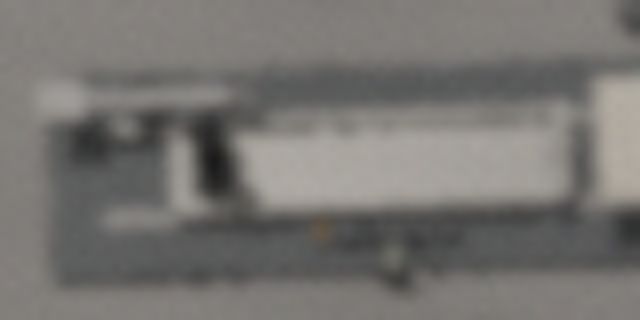

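```bash
python3 - <<'E'
from h import *
T=get_image("top")
g=cv2.cvtColor(T["frame"],cv2.COLOR_RGB2GRAY).astype(float)
P=[]
for c in range(240,272):
  col=g[:,c];lo,hi=col[149:152].mean(),col[154:156].mean();h1=(lo+hi)/2
  r=next(r for r in range(150,156) if col[r+1]>=h1);u=r+(h1-col[r])/(col[r+1]-col[r])
  hi,lo=col[160:163].mean(),col[167:169].min();h2=(lo+hi)/2
  r=next(r for r in range(162,169) if col[r+1]<=h2);v=r+(h2-col[r])/(col[r+1]-col[r])
  a,b=at_z(T,(c,u),.03),at_z(T,(c,v),.03);P.append((*((a+b)/2)[:2],a[0]-b[0]))
P=np.array(P);k=np.polyfit(P[:,1],P[:,0],1);print("x=",k,"yaw",-np.degrees(np.arctan(k[0])),"w",P[:,2].mean(),P[:,2].std())
L=np.array([loc((*p[:2],0)) for p in P]);print("local x of centre",L[:,0].mean(),L[0],L[-1])
for c in((271,210.3),):print(at_z(T,c,.022))
# track front: far end of floor
print(g[155:164,268:284].mean(0))
E
```

```text
x= [-0.05714729  0.62534209] yaw 3.2707413328344055 w 0.04889422269590682 0.00047731247263620554
local x of centre 3.5406250000000004 [ 3.9 47.9  0. ] [  2.7 -69.9   0. ]
[ 0.43101646 -0.03686478  0.022     ]
[155.77777778 156.         156.33333333 156.22222222 153.33333333
 149.88888889 146.         137.22222222 113.44444444  96.
 105.33333333 131.11111111 156.55555556 167.88888889 170.44444444
 170.77777778]
```

Call:
apply_moves(deltas=[50,-1,1.5,12,0,50,-1,1.5,24,0,50,-1,1.5,36,0,50,-1,1.5,46,0,50,-1,1.5,51,0,50,-1,1.5,51,0,40,-1,1.5,51,0,30,-1,1.5,51,0,20,-1,1.5,51,0,20,-1,1.5,51,0,20,-1,1.5,51,0,20,-1,1.5,51,0])

```text
clock: 20.63
position: [0.4301, -0.0395, 0.0307]
ee_rot: [0.001, 0.684, 0.73, 0.0]
contact_force: [-1.4, -0.2, 6.8]
width: 0.0298
gripper_force: 39.4
```

```bash
python3 - <<'E'
from h import *
for i in range(4):
  s=get_state();print(s["position"],s["contact_force"]);get_image("top")
E
```

```text
[ 0.43009806 -0.03952792  0.0307003 ] [-1.35430161 -0.17787999  6.81367862]
[ 0.43007213 -0.0395532   0.03070673] [-0.35942621  0.5292022   6.37174287]
[ 0.43007845 -0.03954378  0.03069592] [-0.84621341 -0.52503265  5.18302436]
[ 0.43008343 -0.03953945  0.03069726] [-1.20113827  0.30205874  6.02712626]
```

Call:
apply_moves(deltas=[20,0,0,-10,0,20,0,0,-30,0,20,0,0,-55,0,20,0,0,-70,0,20,0,0,-75,0])

```text
clock: 21.25
position: [0.4312, -0.0396, 0.1072]
ee_rot: [0.002, 0.684, 0.73, 0.001]
contact_force: [0.8, -0.1, -0.3]
width: 0.0296
gripper_force: 39.6
```

```bash
python3 - <<'E'
from h import *
go((.6257,-.0235,.08),93.6)
E
```

```text
delta [  3.6 194.9  28.2] turn 0.1 yaw 93.7 loc [-193.   -63.9  107.2]
```

Call:
apply_moves(deltas=[20,0,20,0,0,20,1,50,0,0,20,2,80,0,0,20,3,110,0,0,20,3.6,140,5,0,20,3.6,165,12,0,20,3.6,185,20,0,20,3.6,195,28,0,20,3.6,195,38,0,20,3.6,195,38,0,20,3.6,195,38,0])

```text
clock: 22.17
position: [0.6212, -0.0229, 0.0654]
ee_rot: [-0.002, 0.684, 0.73, -0.001]
contact_force: [0.9, -0.7, -0.4]
width: 0.0297
gripper_force: 39.7
```

```bash
python3 - <<'E'
from h import *
S=get_image("side")
go((.6257,-.0235,.054),93.6)
save(S,"p1.png",(215,150,285,220),6)
E
```

```text
delta [-0.7  3.9 12.3] turn 0.09 yaw 93.69 loc [ -1.7 -59.9  66.3]
```

View pics/p1.png

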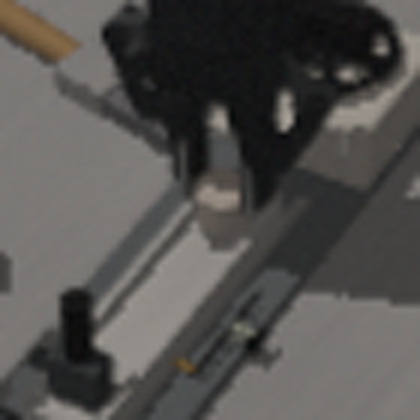

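The blank is held above the track's front end, at (222,205), and needs about +4 mm in x.

Call:
apply_moves(deltas=[20,-0.7,3.5,0,0,20,-0.7,3.5,0,0,20,-0.7,3.5,3,0,20,-0.7,3.5,6,0,20,-0.7,3.5,6,0,20,-0.7,3.5,6,0])

```text
clock: 22.72
position: [0.6274, -0.0236, 0.0608]
ee_rot: [0.0, 0.684, 0.73, -0.0]
contact_force: [0.0, -0.4, 0.8]
width: 0.0295
gripper_force: 39.8
```

```bash
python3 - <<'E'
from h import *
go((.6257,-.0235,.0535),93.6);print(get_state()["contact_force"])
E
```

```text
delta [ 0.2 -1.6  7.3] turn 0.1 yaw 93.7 loc [  3.8 -60.8  60.8]
[ 0.02518177 -0.42851727  0.83380014]
```

Call:
apply_moves(deltas=[20,0,-1.5,0,0,20,0,-1.5,0,0,20,0,-1.5,0,0,20,0,-1.5,2,0,20,0,-1.5,4,0,20,0,-1.5,6,0,20,0,-1.5,7,0,20,0,-1.5,7,0,20,0,-1.5,7,0])

```text
clock: 23.47
position: [0.6258, -0.0236, 0.0536]
ee_rot: [-0.0, 0.684, 0.73, -0.0]
contact_force: [-0.0, -0.2, -1.0]
width: 0.0301
gripper_force: 39.8
```

Call:
apply_moves(deltas=[20,0,0,0.5,0,34,0,0,0.5,0,40,0,0,0.5,0,46,0,0,0,0,50,0,0,-8,0,50,0,0,-25,0,50,0,0,-50,0,50,0,0,-60,0,50,0,0,-60,0])

```text
clock: 24.22
position: [0.6282, -0.0239, 0.1174]
ee_rot: [0.003, 0.684, 0.73, 0.002]
contact_force: [0.2, -1.2, 0.4]
width: 0.0502
gripper_force: 0.0
```

```bash
python3 - <<'E'
from bl import *
T,S=blobs()
go((.443,.182,.09),93.6)
save(S,"p2.png",(215,150,315,260),5)
E
```

```text
T [288.3 183.3] [ 6 18 78] [ 0.5351 -0.1006  0.02  ]
T [302.3 179.3] [13  8 73] [ 0.5518 -0.1538  0.02  ]
T [212.1 205.2] [ 7  8 44] [0.4444 0.1847 0.02  ]
T [177.9 208.3] [ 8  8 48] [0.4294 0.3127 0.02  ]
T [233.3 226.8] [ 8  9 39] [0.366  0.1026 0.02  ]
T [299.5 233.6] [11 11 92] [ 0.3473 -0.1445  0.02  ]
S [290.5 176.9] [14 10 85] [ 0.5426 -0.1399  0.02  ]
S [311.2 193.4] [12 12 54] [ 0.447  -0.1076  0.02  ]
S [267.6 199.3] [15  9 37] [ 0.5508 -0.0091  0.02  ]
S [346.8 200. ] [13  9 45] [ 0.3378 -0.1423  0.02  ]
S [334.6 208.1] [14 11 60] [ 0.3544 -0.0893  0.02  ]
delta [ 217.  -169.3   23.9] turn 0.1 yaw 93.7 loc [  2.3 -60.7 114. ]
```

View pics/p2.png

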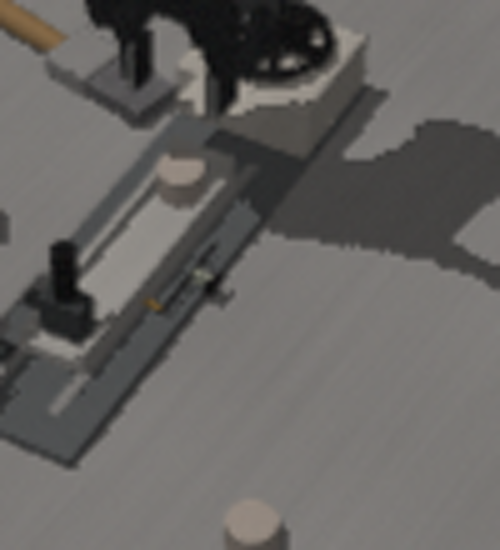

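Blank 1 lies flat at the front of the track, at (183,180). The second blank has not moved.

Call:
apply_moves(deltas=[50,15,-25,-10,0,50,37,-50,-15,0,50,60,-75,-15,0,50,85,-95,-10,0,50,110,-115,-5,0,50,135,-135,0,0,50,160,-150,10,0,50,185,-162,18,0,50,205,-168,24,0,50,216,-169,34,0,50,216,-169,34,0,50,216,-169,34,0])

```text
clock: 25.32
position: [0.443, 0.1808, 0.0786]
ee_rot: [-0.0, 0.683, 0.73, -0.001]
contact_force: [-0.9, -0.3, -0.3]
width: 0.0502
gripper_force: 0.0
```

Call:
apply_moves(deltas=[50,0,0,0,0,50,0,0,0,0,50,0,0,0,0])

```text
clock: 25.57
position: [0.4442, 0.1802, 0.08]
ee_rot: [0.0, 0.684, 0.729, 0.0]
contact_force: [0.8, -0.8, 0.1]
width: 0.05
gripper_force: 0.0
```

```bash
python3 - <<'E'
from h import *
go((.443,.182,.029),93.6)
E
```

```text
delta [ 1.9 -1.1 51. ] turn 0.02 yaw 93.62 loc [-165.6  154.6   80. ]
```

Call:
apply_moves(deltas=[50,2,-1,12,0,50,2,-1,24,0,50,2,-1,36,0,50,2,-1,46,0,50,2,-1,51,0,50,2,-1,51,0,40,2,-1,51,0,30,2,-1,51,0,20,2,-1,51,0,20,2,-1,51,0,20,2,-1,51,0,20,2,-1,51,0])

```text
clock: 26.57
position: [0.4429, 0.1829, 0.0296]
ee_rot: [0.001, 0.684, 0.73, 0.001]
contact_force: [-0.1, -1.9, 6.2]
width: 0.0298
gripper_force: 39.7
```

Call:
apply_moves(deltas=[20,0,0,-10,0,20,0,0,-30,0,20,0,0,-60,0,20,0,0,-80,0,20,0,0,-85,0,20,0,0,-85,0,20,0,0,-85,0])

```text
clock: 27.15
position: [0.4416, 0.1829, 0.1132]
ee_rot: [-0.0, 0.684, 0.73, -0.0]
contact_force: [0.1, -0.6, -0.7]
width: 0.0299
gripper_force: 39.7
```

```bash
python3 - <<'E'
from h import *
go((.6236,.0145,.115),93.6)
E
```

```text
delta [-179.8  170.7   -1.9] turn 0.1 yaw 93.7 loc [-168.   157.4  113.2]
```

Call:
apply_moves(deltas=[20,-22,8,0,0,20,-48,25,0,0,20,-74,45,0,0,20,-100,68,0,0,20,-125,92,0,0,20,-148,117,0,0,20,-165,140,5,0,20,-175,158,15,0,20,-180,168,30,0,20,-180,171,45,0,20,-180,171,48,0,20,-180,171,48,0])

```text
clock: 28.15
position: [0.622, 0.0145, 0.0624]
ee_rot: [-0.003, 0.684, 0.729, -0.002]
contact_force: [-0.3, 0.1, -0.9]
width: 0.0299
gripper_force: 39.7
```

Call:
apply_moves(deltas=[20,0,0,0,0,20,0,0,0,0,20,0,0,0,0,20,0,0,0,0])

```text
clock: 28.48
position: [0.6247, 0.0146, 0.0668]
ee_rot: [0.001, 0.684, 0.73, 0.0]
contact_force: [-0.2, -1.1, -0.1]
width: 0.0299
gripper_force: 39.7
```

```bash
python3 - <<'E'
from h import *
go((.6236,.0145,.0525),93.6)
E
```

```text
delta [ 0.  -1.1 14.3] turn 0.12 yaw 93.72 loc [  3.6 -22.5  66.8]
```

Call:
apply_moves(deltas=[20,0,-1,0,0,20,0,-1,3,0,20,0,-1,6,0,20,0,-1,6,0,20,0,-1,6,0,20,0,-1,6,0])

```text
clock: 28.98
position: [0.6234, 0.0142, 0.0597]
ee_rot: [-0.0, 0.684, 0.73, -0.0]
contact_force: [-0.3, -0.2, -0.4]
width: 0.0298
gripper_force: 39.7
```

```bash
python3 - <<'E'
from h import *
go((.6236,.0145,.0525),93.6)
E
```

```text
delta [0.3 0.2 7.2] turn 0.1 yaw 93.7 loc [  2.3 -22.8  59.7]
```

Call:
apply_moves(deltas=[20,0,0,2,0,20,0,0,4,0,20,0,0,6,0,20,0,0,7,0,20,0,0,7,0,20,0,0,7,0])

```text
clock: 29.48
position: [0.6234, 0.0142, 0.0526]
ee_rot: [-0.0, 0.684, 0.73, -0.0]
contact_force: [-0.4, 0.2, -0.9]
width: 0.0295
gripper_force: 39.7
```

Call:
apply_moves(deltas=[20,0,0,0.5,0,34,0,0,0.5,0,40,0,0,0.5,0,46,0,0,0,0,50,0,0,-8,0,50,0,0,-25,0,50,0,0,-50,0,50,0,0,-70,0,50,0,0,-70,0])

```text
clock: 30.23
position: [0.6266, 0.014, 0.1281]
ee_rot: [0.004, 0.684, 0.73, 0.003]
contact_force: [0.6, 0.2, 0.8]
width: 0.05
gripper_force: 0.0
```

```bash
python3 - <<'E'
from bl import *
T,S=blobs()
go((.4285,.310,.08),93.6)
E
```

```text
T [276.6 183.1] [ 6 21 89] [ 0.535  -0.0562  0.02  ]
T [292.8 179.3] [ 18  11 107] [ 0.5509 -0.1177  0.02  ]
T [283.4 207. ] [17 12 90] [ 0.4446 -0.0833  0.02  ]
T [177.8 208.3] [ 8  8 50] [0.4295 0.3129 0.02  ]
T [222.1 233.5] [ 8  8 37] [0.3401 0.1432 0.02  ]
T [294.7 237.7] [ 6  9 29] [ 0.3319 -0.1267  0.02  ]
S [307. 201.] [10 10 45] [ 0.442  -0.0702  0.02  ]
S [264.  205.2] [12  5 29] [0.5463 0.0191 0.02  ]
S [338.9 213.8] [12 14 95] [ 0.3323 -0.0747  0.02  ]
delta [ 307.8 -176.2   43.6] turn 0.1 yaw 93.7 loc [  3.  -22.8 124.3]
```

Call:
apply_moves(deltas=[50,10,-25,0,0,50,25,-52,0,0,50,45,-80,0,0,50,70,-105,0,0,50,98,-125,0,0,50,128,-140,0,0,50,160,-152,0,0,50,192,-162,10,0,50,226,-170,20,0,50,260,-175,30,0,50,290,-176,40,0,50,308,-176,44,0])

```text
clock: 31.33
position: [0.4255, 0.3122, 0.0766]
ee_rot: [-0.001, 0.683, 0.73, -0.002]
contact_force: [-0.6, -0.6, 0.1]
width: 0.05
gripper_force: 0.0
```

Call:
apply_moves(deltas=[50,0,0,0,0,50,0,0,0,0,50,0,0,0,0,50,0,0,0,0])

```text
clock: 31.67
position: [0.4278, 0.3091, 0.0786]
ee_rot: [0.0, 0.684, 0.729, -0.001]
contact_force: [-0.4, -0.0, 0.9]
width: 0.0497
gripper_force: 0.0
```

```bash
python3 - <<'E'
from h import *
go((.4285,.310,.029),93.6)
E
```

```text
delta [ 0.9  0.8 49.6] turn 0.04 yaw 93.64 loc [-173.5  284.3   78.6]
```

Call:
apply_moves(deltas=[50,1,1,12,0,50,1,1,24,0,50,1,1,36,0,50,1,1,46,0,50,1,1,49.5,0,50,1,1,49.5,0,40,1,1,49.5,0,30,1,1,49.5,0,20,1,1,49.5,0,20,1,1,49.5,0,20,1,1,49.5,0,20,1,1,49.5,0])

```text
clock: 32.67
position: [0.4294, 0.3114, 0.0301]
ee_rot: [0.0, 0.684, 0.73, 0.001]
contact_force: [0.6, -1.6, 5.6]
width: 0.0297
gripper_force: 39.7
```

Call:
apply_moves(deltas=[20,0,0,-10,0,20,0,0,-30,0,20,0,0,-60,0,20,0,0,-80,0,20,0,0,-85,0,20,0,0,-85,0,20,0,0,-85,0])

```text
clock: 33.25
position: [0.4284, 0.3112, 0.114]
ee_rot: [-0.0, 0.684, 0.73, -0.0]
contact_force: [-0.8, -0.9, -1.1]
width: 0.0301
gripper_force: 39.6
```

```bash
python3 - <<'E'
from h import *
go((.6217,.0490,.07),93.6)
E
```

```text
delta [-274.1  176.    43.9] turn 0.1 yaw 93.7 loc [-172.8  286.3  114. ]
```

Call:
apply_moves(deltas=[20,-25,2,0,0,20,-58,5,0,0,20,-92,12,0,0,20,-126,22,0,0,20,-160,35,0,0,20,-192,50,0,0,20,-220,70,0,0,20,-244,93,0,0,20,-260,118,0,0,20,-269,144,8,0,20,-274,165,20,0,20,-274,175,35,0])

```text
clock: 34.25
position: [0.6243, 0.0475, 0.0775]
ee_rot: [0.001, 0.685, 0.729, 0.0]
contact_force: [0.9, 0.1, -1.0]
width: 0.0297
gripper_force: 39.6
```

Call:
apply_moves(deltas=[20,0,0,6,0,20,0,0,12,0,20,0,0,12,0,20,0,0,12,0,20,0,0,12,0,20,0,0,12,0])

```text
clock: 34.75
position: [0.6244, 0.0503, 0.0688]
ee_rot: [0.002, 0.684, 0.73, 0.003]
contact_force: [4.0, 3.1, 9.1]
width: 0.0297
gripper_force: 47.2
```

```bash
python3 - <<'E'
from h import *
go((.6217,.0490,.053),93.6)
E
```

```text
delta [-1.2 -2.9 15.8] turn 0.09 yaw 93.69 loc [ 5.7 13.2 68.8]
```

Call:
apply_moves(deltas=[20,0,0,-8,0,20,0,0,-20,0,20,0,0,-20,0,20,0,0,-20,0])

```text
clock: 35.08
position: [0.6202, 0.0492, 0.0865]
ee_rot: [-0.001, 0.684, 0.73, -0.001]
contact_force: [-0.2, 0.1, -1.6]
width: 0.0298
gripper_force: 46.3
```

```bash
python3 - <<'E'
from h import *
S=get_image("side")
go((.6217,.0490,.07),93.6);print(get_state()["contact_force"],get_state()["width"])
save(S,"p3.png",(205,150,285,230),7)
E
```

```text
delta [-0.3  1.8 16.1] turn 0.11 yaw 93.71 loc [ 1.2 12.4 86.1]
[-0.65359362 -0.00442606 -1.4569008 ] 0.02986611087248475
```

View pics/p3.png

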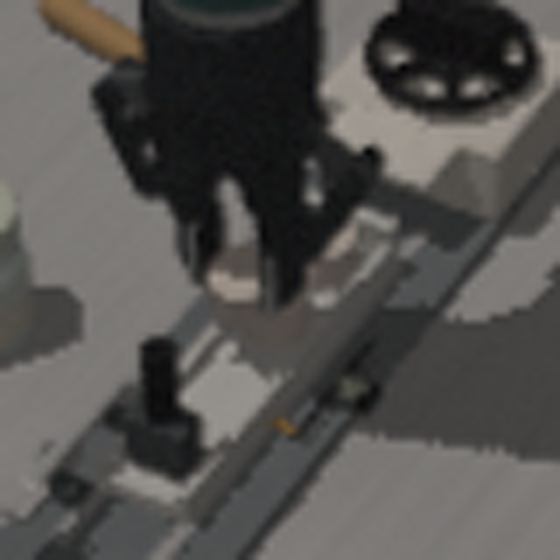

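The blank is still held at (255,310), perhaps lower in the fingers after the grip slackened, and it touched something while 4 mm off in x. I'll centre it and lower gently.

Call:
apply_moves(deltas=[20,0,1.5,0,0,20,0,1.5,6,0,20,0,1.5,12,0,20,0,1.5,12,0,20,0,1.5,12,0,20,0,1.5,12,0,20,0,1.5,12,0])

```text
clock: 35.72
position: [0.6228, 0.0493, 0.0753]
ee_rot: [0.0, 0.684, 0.73, 0.0]
contact_force: [-0.2, 0.4, 0.6]
width: 0.0294
gripper_force: 46.3
```

```bash
python3 - <<'E'
from h import *
S=get_image("side");go((.6217,.0490,.063),93.6);print(get_state()["contact_force"])
E
```

```text
delta [-0.2 -1.2 12.4] turn 0.1 yaw 93.7 loc [ 4.1 12.2 75.4]
[-6.99070974e-04  6.81130723e-01 -1.28147203e+00]
```

Call:
apply_moves(deltas=[20,0,-1.1,0,0,20,0,-1.1,0,0,20,0,-1.1,2,0,20,0,-1.1,4,0,20,0,-1.1,6,0,20,0,-1.1,8,0,20,0,-1.1,8,0,20,0,-1.1,8,0])

```text
clock: 36.43
position: [0.6218, 0.0498, 0.0689]
ee_rot: [0.0, 0.684, 0.73, 0.001]
contact_force: [-2.5, 0.6, 9.0]
width: 0.03
gripper_force: 47.3
```

The blank sits about 9 mm low or tilted in the grip. I'll set it down on free bench and regrasp it.

Call:
apply_moves(deltas=[20,0,0,-15,0,20,0,0,-30,0,20,0,-20,-35,0,20,0,-48,-35,0,20,4,-78,-35,0,20,8,-108,-35,0,20,12,-138,-30,0,20,16,-160,-20,0,20,18,-170,-10,0,20,18,-170,0,0,20,18,-170,10,0,20,18,-170,20,0])

```text
clock: 37.43
position: [0.4507, 0.0562, 0.0471]
ee_rot: [0.0, 0.684, 0.73, 0.0]
contact_force: [0.6, 0.6, 0.5]
width: 0.0298
gripper_force: 46.3
```

Call:
apply_moves(deltas=[20,0,0,2,0,20,0,0,4,0,20,0,0,6,0,20,0,0,6,0])

```text
clock: 37.77
position: [0.451, 0.0562, 0.0413]
ee_rot: [0.0, 0.684, 0.73, 0.0]
contact_force: [0.2, 0.1, -0.4]
width: 0.0299
gripper_force: 46.3
```

Call:
apply_moves(deltas=[20,0,0,1,0,20,0,0,2,0,20,0,0,3,0,20,0,0,3,0,20,0,0,3,0])

```text
clock: 38.18
position: [0.4508, 0.0562, 0.0383]
ee_rot: [0.0, 0.684, 0.73, -0.0]
contact_force: [0.3, 0.7, -0.1]
width: 0.0299
gripper_force: 46.3
```

Call:
apply_moves(deltas=[20,0,0,2,0,20,0,0,4,0,20,0,0,6,0,20,0,0,7,0,20,0,0,7,0,20,0,0,7,0])

```text
clock: 38.68
position: [0.4507, 0.0562, 0.0311]
ee_rot: [-0.0, 0.684, 0.73, -0.0]
contact_force: [0.0, -0.3, -0.5]
width: 0.03
gripper_force: 46.3
```

```bash
python3 - <<'E'
from h import *
s=get_state();print(s["contact_force"],s["moment"],s["position"])
T=get_image("top");S=get_image("side")
a=cv2.resize(T["frame"][140:180,205:305],(500,200),interpolation=cv2.INTER_CUBIC);b=cv2.resize(S["frame"][140:240,195:325],(650,500)[::1],interpolation=cv2.INTER_CUBIC)
c=np.zeros((600,700,3),np.uint8);b=cv2.resize(b,(520,400));c[:200,:500]=a;c[200:,:520]=b
cv2.imwrite("pics/p4.png",c[:,:,::-1])
E
```

```text
[ 0.02459223 -0.25823555 -0.47030237] [ 0.00219401  0.02364687 -0.00966517] [0.45068328 0.05620385 0.03113729]
```

View pics/p4.png

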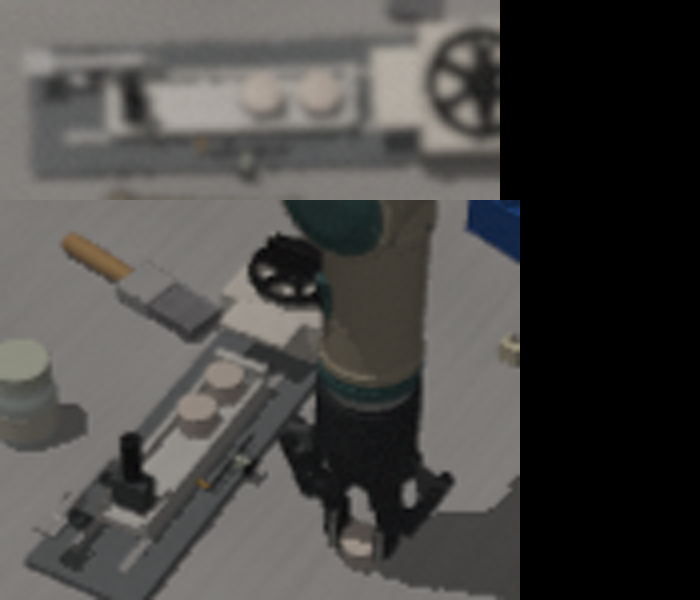

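The picture shows blanks 1 and 2 fine in the track at (320,92) and (263,95), and the third in the fingers at (358,545). I'll feel for the bench to find how low it hangs.

Call:
apply_moves(deltas=[20,0,0,1,0,20,0,0,2,0,20,0,0,3,0,20,0,0,3,0,20,0,0,3,0])

```text
clock: 39.2
position: [0.4511, 0.0558, 0.029]
ee_rot: [0.001, 0.684, 0.73, -0.0]
contact_force: [-0.7, -1.8, 7.5]
width: 0.0299
gripper_force: 47.1
```

Call:
apply_moves(deltas=[20,0,0,0,0,34,0,0,0,0,42,0,0,0,0,50,0,0,0,0,50,0,0,-3,0,50,0,0,-20,0,50,0,0,-45,0,50,0,0,-60,0,50,0,0,-60,0])

```text
clock: 39.95
position: [0.4531, 0.0562, 0.0911]
ee_rot: [0.002, 0.684, 0.73, 0.002]
contact_force: [0.6, 0.1, 0.3]
width: 0.0503
gripper_force: 0.0
```

Call:
apply_moves(deltas=[50,-50,-30,0,0,50,-90,-30,0,0,50,-130,-30,0,0,50,-130,-30,0,0])

```text
clock: 40.28
position: [0.4295, -0.0797, 0.088]
ee_rot: [0.001, 0.685, 0.729, -0.001]
contact_force: [-0.2, -0.3, 0.4]
width: 0.05
gripper_force: 0.0
```

```bash
python3 - <<'E'
from bl import *
T,S=blobs()
go((.451,.056,.09),93.6)
g=cv2.cvtColor(T["frame"],cv2.COLOR_RGB2GRAY);X=proj(T,(.451,.056,.022)).astype(int);print(X);print(g[X[1]-7:X[1]+8,X[0]-7:X[0]+8])
E
```

```text
T [285.8 177.6] [23  7 75] [ 0.5568 -0.091   0.02  ]
T [246.7 203.8] [ 8  8 46] [0.4533 0.0547 0.02  ]
T [315.2 223.9] [ 7  6 23] [ 0.3849 -0.203   0.02  ]
T [304.8 233. ] [ 8 20 90] [ 0.3501 -0.1643  0.02  ]
S [334.3 163.9] [14 10 74] [ 0.4498 -0.2781  0.02  ]
S [292.4 168.2] [ 9 14 74] [ 0.5593 -0.181   0.02  ]
S [304.  166.4] [ 5  9 27] [ 0.5307 -0.2106  0.02  ]
S [328.5 174. ] [ 4  9 30] [ 0.4428 -0.2211  0.02  ]
S [314.  177.2] [13 11 96] [ 0.4762 -0.1806  0.02  ]
S [352.2 189.8] [12  7 28] [ 0.3436 -0.1945  0.02  ]
S [350.1 205.7] [ 9  7 11] [ 0.3182 -0.125   0.02  ]
S [342.1 213.6] [10  5 14] [ 0.3243 -0.0805  0.02  ]
delta [132.1  29.8  -2.3] turn -0.14 yaw 93.46 loc [-197.4 -101.7   87.8]
[246 204]
[[123 121 124 123 124 121 123 120 124 123 124 124 124 125 123]
 [122 123 122 122 124 121 122 121 122 124 123 123 123 125 125]
 [125 124 127 125 125 120 124 125 128 129 126 126 125 125 125]
 [127 128 126 124 128 130 132 137 141 144 137 133 129 127 126]
 [128 126 126 127 134 141 148 156 158 155 151 141 132 124 127]
 [125 126 125 129 142 153 162 162 164 163 157 149 138 129 125]
 [126 126 127 130 144 160 169 166 165 162 160 153 141 129 125]
 [123 127 125 130 144 161 166 168 165 162 160 154 139 124 122]
 [126 126 126 129 142 157 164 164 164 163 159 149 131 117 119]
 [125 125 124 128 134 146 157 161 162 158 153 138 120 110 118]
 [125 123 125 124 130 135 145 148 151 147 137 119 104 106 119]
 [124 124 125 125 124 124 123 125 124 120 111  97  94 105 119]
 [125 124 123 123 124 121 115 110 104 102 100 100 103 116 123]
 [125 124 125 125 121 124 122 115 110 110 112 114 118 122 126]
 [125 124 126 126 124 125 123 123 122 122 118 124 124 124 124]]
```

Call:
apply_moves(deltas=[50,35,8,0,0,50,75,18,0,0,50,110,26,0,0,50,128,31,0,0,50,129.5,31,10,0,50,129.5,31,10,0,50,129.5,31,10,0,50,129.5,31,10,0])

```text
clock: 41.05
position: [0.4512, 0.056, 0.0781]
ee_rot: [-0.0, 0.684, 0.73, -0.0]
contact_force: [0.5, 0.1, 0.1]
width: 0.0501
gripper_force: 0.0
```

```bash
python3 - <<'E'
from h import *
go((.452,.0535,.029),93.6)
E
```

```text
delta [-2.6  0.7 49. ] turn 0.12 yaw 93.72 loc [-166.8   30.2   78.1]
```

Call:
apply_moves(deltas=[50,-2.5,0.7,12,0,50,-2.5,0.7,24,0,50,-2.5,0.7,36,0,50,-2.5,0.7,46,0,50,-2.5,0.7,49,0,50,-2.5,0.7,49,0,40,-2.5,0.7,49,0,30,-2.5,0.7,49,0,20,-2.5,0.7,49,0,20,-2.5,0.7,49,0,20,-2.5,0.7,49,0,20,-2.5,0.7,49,0])

```text
clock: 42.05
position: [0.4531, 0.0531, 0.0301]
ee_rot: [0.001, 0.684, 0.73, 0.0]
contact_force: [-1.4, -1.3, 6.3]
width: 0.0296
gripper_force: 39.4
```

Call:
apply_moves(deltas=[20,0,0,-10,0,20,0,0,-30,0,20,0,0,-55,0,20,0,25,-65,0,20,0,60,-65,0,20,0,95,-65,0,20,0,125,-65,0,20,0,150,-60,0,20,0,164,-55,0,20,0,170,-50,0,20,0,170,-50,0,20,0,170,-50,0])

```text
clock: 43.05
position: [0.6208, 0.0643, 0.0785]
ee_rot: [-0.001, 0.684, 0.73, -0.001]
contact_force: [-0.3, 0.5, -0.1]
width: 0.0295
gripper_force: 39.7
```

```bash
python3 - <<'E'
from h import *
go((.6217,.0490,.065),93.6);s=get_state();print(s["contact_force"],s["moment"],s["qpos"])
E
```

```text
delta [-15.4  -0.1  13.5] turn 0.1 yaw 93.7 loc [ 3.  27.4 78.5]
[-0.26257056  0.49583225 -0.09378875] [ 0.03036111  0.01376494 -0.06186605] [-8.10291884e-03  4.81540847e-01  1.63099298e+00 -9.25814667e-05
  1.03201112e+00 -7.26997849e-02]
```

Call:
apply_moves(deltas=[20,0,0,4,0,20,0,0,8,0,20,0,0,10,0,20,0,0,10,0,20,0,0,10,0])

```text
clock: 43.47
position: [0.6219, 0.0643, 0.0693]
ee_rot: [-0.0, 0.684, 0.73, -0.0]
contact_force: [-0.1, -0.5, -0.6]
width: 0.0297
gripper_force: 39.7
```

Call:
apply_moves(deltas=[20,0,0,2,0,20,0,0,4,0,20,0,0,6,0,20,0,0,7,0,20,0,0,7,0,20,0,0,7,0])

```text
clock: 43.97
position: [0.6223, 0.0643, 0.0621]
ee_rot: [-0.0, 0.684, 0.73, -0.0]
contact_force: [0.4, -0.7, -0.7]
width: 0.0296
gripper_force: 39.7
```

Call:
apply_moves(deltas=[20,0,-1.4,0,0,20,0,-1.4,0,0,20,0,-1.4,0,0,20,0,-1.4,2,0,20,0,-1.4,4,0,20,0,-1.4,6,0,20,0,-1.4,8,0,20,0,-1.4,9,0,20,0,-1.4,9,0,20,0,-1.4,9,0])

```text
clock: 44.8
position: [0.6209, 0.0642, 0.0531]
ee_rot: [-0.0, 0.684, 0.73, -0.0]
contact_force: [0.8, -0.2, -0.4]
width: 0.0299
gripper_force: 39.7
```

Call:
apply_moves(deltas=[20,0,0,0.5,0,34,0,0,0.5,0,40,0,0,0.5,0,46,0,0,0,0,50,0,0,-8,0,50,0,0,-25,0,50,0,0,-50,0,50,0,0,-65,0,50,-60,0,-75,0,30,-110,0,-75,0,10,-140,0,-75,0,0,-140,0,-75,0])

```text
clock: 45.8
position: [0.6309, -0.0806, 0.1298]
ee_rot: [0.002, 0.685, 0.729, -0.0]
contact_force: [0.1, 0.0, 0.6]
width: 0.0145
gripper_force: 0.0
```

```bash
python3 - <<'E'
from h import *
T=get_image("top");S=get_image("side")
for n,z in(("blank1_mid",.033),("pad",.053),("post",.077)):
  for nm,p in(("T",T),("S",S)):
    for d in place_of(n,p)[:4]: print(n,nm,np.round(d["point"],1),round(d["score"],2),loc(at_z(p,d["point"],z)))
g=cv2.cvtColor(T["frame"],cv2.COLOR_RGB2GRAY);print(g[146:160,206:222]);
g=cv2.cvtColor(S["frame"],cv2.COLOR_RGB2GRAY);print(g[212:229,196:216])
go(fl(.03,.15,.1));print([proj(p,fl(x/1000,.152,.053)) for p in(T,S) for x in(28,32)])
E
```

```text
blank1_mid T [178.1 138.1] 0.51 [ 95.6 281.3  33. ]
pad T [213.  151.2] 0.66 [ 34.7 147.6  53. ]
pad S [206.7 220.7] 0.5 [ 27.9 153.4  53. ]
pad S [319.9 176.4] 0.2 [-185.2 -186.3   53. ]
post T [229.  159.3] 0.59 [-3.5 87.5 77. ]
post S [226.7 199.7] 0.55 [ 8.7 70.1 77. ]
[[132 132 133 131 132 130 131 131 132 132 130 132 134 133 132 131]
 [133 132 131 132 131 133 132 131 130 131 131 130 131 130 130 131]
 [131 134 134 134 131 132 132 129 127 125 123 122 124 124 124 125]
 [132 134 135 136 137 136 135 132 128 120 112 109 112 112 112 110]
 [133 133 136 140 144 148 147 147 141 128 115 111 111 112 112 108]
 [136 135 137 143 153 156 159 157 156 141 131 128 129 128 128 129]
 [135 133 138 145 154 159 161 162 158 149 140 137 137 136 136 135]
 [131 133 136 142 150 153 155 156 154 139 125 121 123 122 126 119]
 [132 132 134 139 140 142 140 138 132 117 100  97 104 113 114 105]
 [134 134 134 133 128 118 109 106  92  86  75  77  95 112 124 114]
 [132 133 134 131 122 105  93  86  69  61  59  65  84 103 118 113]
 [132 133 133 129 120 103  93  79  62  52  54  60  68  84  92  87]
 [131 133 133 130 118 
[... 1079 characters left out ...]
20 116  93  86 103 114  75  67  77  76  79
   87  95]
 [122 122 121 121 121 121 120 120 119 110  85  75  71  70  78  78  77  87
  104 102]
 [121 121 121 122 121 120 120 119 111  85  78  78  78  79  79  79  82  97
  101  63]
 [120 121 122 121 121 120 120 113  92  77  78  78  77  78  78  78  78  64
   63  57]
 [121 123 121 120 121 119 112  92  78  77  78  78  78  78  77  70  49  56
   57  47]
 [121 121 120 121 120 114  90  80  79  78  77  78  78  77  69  44  45  45
   49  43]]
delta [261.1  27.3  28.4] turn None yaw 93.8 loc [   2.9 -111.1  128.3]
[array([211.87428493, 152.99037124]), array([211.84766579, 151.94672977]), array([206.93021879, 220.38536176]), array([205.79736451, 219.90145828])]
```

Call:
apply_moves(deltas=[0,22,3,0,0,0,52,6,0,0,0,85,10,0,0,0,118,14,0,0,0,151,18,0,0,0,184,22,0,0,0,217,26,0,0,0,245,29,10,0,0,262,30,25,0,0,262,30,40,0,0,262,30,40,0,0,262,30,40,0])

```text
clock: 47.2
position: [0.6418, 0.1889, 0.0874]
ee_rot: [-0.001, 0.683, 0.73, -0.001]
contact_force: [-0.3, -0.4, -0.6]
width: -0.0
gripper_force: 0.0
```

Call:
apply_moves(deltas=[0,0,0,0,0,0,0,0,0,0,0,0,0,0,0])

```text
clock: 47.45
position: [0.6437, 0.1874, 0.0895]
ee_rot: [0.001, 0.684, 0.729, 0.001]
contact_force: [-0.5, 0.1, -0.7]
width: 0.0002
gripper_force: 0.0
```

```bash
python3 - <<'E'
from h import *
go(fl(.032,.1515,.07))
E
```

```text
delta [ 2.8 -2.  19.5] turn None yaw 93.65 loc [ 33.9 148.7  89.5]
```

Call:
apply_moves(deltas=[0,2.5,-2,6,0,0,2.5,-2,12,0,0,2.5,-2,17,0,0,2.5,-2,20,0,0,2.5,-2,23,0,0,2.5,-2,25,0,0,2.5,-2,25,0])

```text
clock: 48.03
position: [0.6407, 0.1911, 0.0631]
ee_rot: [-0.0, 0.684, 0.729, 0.0]
contact_force: [0.5, 2.2, 1.0]
width: -0.0001
gripper_force: 1.1
```

Call:
apply_moves(deltas=[0,0,0,2,0,0,0,0,4,0,0,0,0,4,0,0,0,0,4,0])

```text
clock: 48.37
position: [0.641, 0.1909, 0.0602]
ee_rot: [-0.0, 0.684, 0.73, 0.001]
contact_force: [-1.8, 2.6, 7.5]
width: -0.0002
gripper_force: 3.9
```

```bash
python3 - <<'E'
from h import *
S=get_image("side")
for n,z in(("post",.077),):
    for d in place_of(n,S)[:4]: print(n,np.round(d["point"],1),round(d["score"],2),loc(at_z(S,d["point"],z)))
print(loc(get_state()["position"]))
E
```

```text
post [235.5 189.8] 0.53 [ 7.7 20.4 77. ]
[ 31.5 152.3  60.3]
```

Call:
apply_moves(deltas=[0,0,0,-15,0,0,0,0,-40,0,0,0,0,-80,0,0,0,-30,-100,0,0,0,-65,-110,0,0,0,-100,-110,0,0,0,-130,-110,0,0,0,-130,-110,0])

```text
clock: 49.13
position: [0.5036, 0.1804, 0.1685]
ee_rot: [-0.002, 0.684, 0.73, -0.004]
contact_force: [-0.7, -0.7, -0.3]
width: 0.0002
gripper_force: 0.0
```

```bash
python3 - <<'E'
from h import *
T=get_image("top");S=get_image("side")
f=lambda a,w,h:cv2.resize(a,(w,h),interpolation=cv2.INTER_CUBIC)
c=np.zeros((590,790,3),np.uint8);c[:252]=f(T["frame"][142:174,208:308],790,252);c[252:,:450]=f(S["frame"][150:226,195:296],450,338)
cv2.imwrite("pics/q1.png",c[:,:,::-1])
for n,z in(("post",.077),("pointer",.012),("index",.017)):
  for nm,p in(("T",T),("S",S)):
    for d in place_of(n,p)[:3]: print(n,nm,np.round(d["point"],1),round(d["score"],2),loc(at_z(p,d["point"],z)))
# brass pointer by colour
for nm,p in(("T",T),("S",S)):
  F=p["frame"].astype(int);u0=proj(p,fl(-.029,.03,.012)).astype(int)
  w=F[u0[1]-6:u0[1]+7,u0[0]-8:u0[0]+9];k=np.clip(w[:,:,0]-w[:,:,2]-12,0,None);y,x=np.mgrid[-6:7,-8:9]
  uv=(u0[0]+(k*x).sum()/k.sum(),u0[1]+(k*y).sum()/k.sum());print("brass",nm,uv,k.sum(),k.max(),loc(at_z(p,uv,.012)))
  u0=proj(p,fl(-.0458,-.0035,.0174)).astype(int);g=cv2.cvtColor(p["frame"],cv2.COLOR_RGB2GRAY);print(nm,u0);print(g[u0[1]-6:u0[1]+7,u0[0]-8:u0[0]+9])
E
```

```text
post S [237.4 189.6] 0.62 [ 3.1 16.8 77. ]
pointer T [246.4 168.7] 0.78 [-29.4  25.   12. ]
pointer T [181.  139.3] 0.54 [ 96.1 273.9  12. ]
pointer S [248.3 210.7] 0.93 [-39.1  25.   12. ]
brass T (np.float64(245.75471698113208), np.float64(167.22641509433961)) 53 14 [-23.6  27.3  12. ]
T [254 172]
[[ 93  81  77  74  77  84  94  94  93  97  95  96  99  94  90  87  87]
 [ 82  77  77  72  71  70  72  78  77  77  79  77  77  76  76  75  73]
 [ 85  83  80  77  68  68  73  78  79  80  78  78  78  76  75  75  78]
 [ 84  81  76  70  68  68  69  78  79  72  73  70  72  72  74  71  74]
 [ 79  74  69  69  67  70  72  84  87  78  67  66  72  72  72  72  76]
 [ 82  80  75  72  76  77  82 100 104  88  74  74  75  80  81  82  85]
 [ 87  89  84  85  83  86  90 103 104  89  78  80  81  83  84  84  85]
 [ 89  87  88  86  85  84  84  92  92  80  83  86  88  81  85  91  92]
 [ 96  94  93  93  91  88  82  75  72  71  86 102 103  98 101 110 111]
 [111 112 115 113 113 109 100  87  73  74  91 110 116 118 119 121 121]
 [123 122 121 120 120 120 117 104  93  92 101 110 121 124 125 123 127]
 [124 123 125 124 
[... 491 characters left out ...]
  21  19  19  20  20  18  21  21  23  21  24  25  26  45  84]
 [ 20  18  17  20  17  20  16  21  24  21  20  22  24  31  50  87 119]
 [ 25  19  18  19  19  22  21  21  20  22  24  31  26  39  77 119 119]
 [ 22  21  19  21  20  21  17  19  24  24  38  53  24  47  90 119 119]
 [ 21  18  19  23  20  20  22  22  33  42  34  26  31  73 119 118 119]
 [ 23  21  21  22  22  26  29  38  59  59  15  19  50  97 116 113 120]
 [ 27  17  19  19  27  46  53  62  75  51  25  31  51  79 103  81 119]
 [ 35  20  21  17  35  64  71  80  69  45  48  51  62  64  68  89 118]
 [ 34  18  21  19  32  58  79  72  48  59  79  77  75  68  91 120 118]]<stdin>:13: RuntimeWarning: invalid value encountered in scalar divide
```

View pics/q1.png

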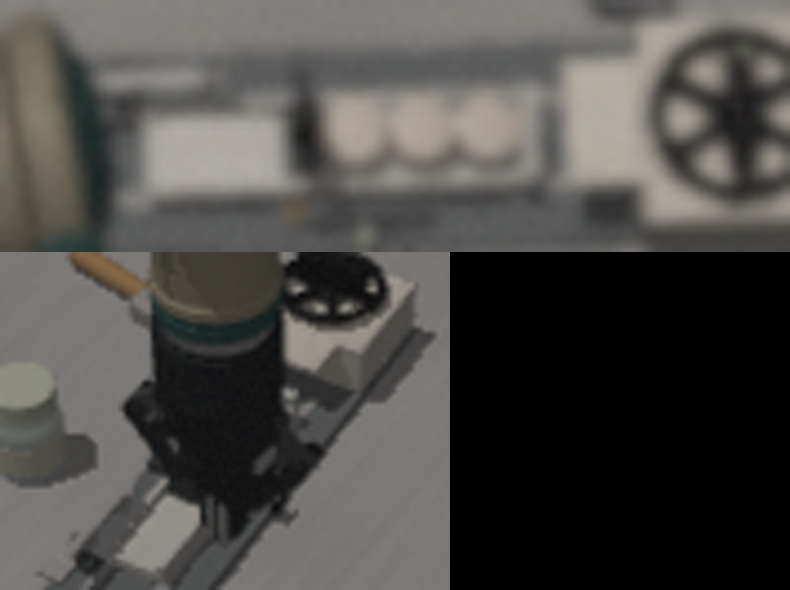

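The row is closed: three blanks touch at (355,125), (425,125) and (488,125), with the follower behind at (305,130). Next is the wheel, so I'll locate the axis, the bar angle and the pointer–clip distance.

```bash
cat > ptr.py <<'E'
from h import *
def cen(k,r):  # weighted centroid in window r=(u0,u1,v0,v1)
  u0,u1,v0,v1=r;w=k[v0:v1,u0:u1];y,x=np.mgrid[v0:v1,u0:u1];return (w*x).sum()/w.sum(),(w*y).sum()/w.sum(),w.max()
def brass(F,r):
  F=F.astype(float);k=np.clip(F[:,:,0]-F[:,:,2]-12,0,None);return cen(k,r)
E
python3 - <<'E'
from ptr import *
T=get_image("top");S=get_image("side")
a=cv2.imread("pics/fa.png")[:,:,::-1];b=cv2.imread("pics/fb.png")[:,:,::-1]
A=lambda u,v:(205+(u+.5)/6.5-.5,140+(v+.5)/6.5-.5)
B=lambda u,v:(195+(u+.5)/5.5-.5,140+(v+.5)/5.5-.5)
pa=brass(a,(235,295,165,205));pb=brass(b,(262,300,372,402));print(pa,pb)
ga=np.clip(cv2.cvtColor(a,cv2.COLOR_RGB2GRAY).astype(float)-105,0,None);gb=np.clip(cv2.cvtColor(b,cv2.COLOR_RGB2GRAY).astype(float)-105,0,None)
ca=cen(ga,(305,338,188,220));cb=cen(gb,(315,348,342,372));print(ca,cb)
P=tri([T,S],[A(*pa[:2]),B(*pb[:2])]);C=tri([T,S],[A(*ca[:2]),B(*cb[:2])]);print("ptr",P,loc(P),"clip",C,loc(C))
for z1,z2 in((.012,.017),(.015,.02)):print([ (loc(at_z(p,f(*u[:2]),z1))[1],loc(at_z(p,f(*v[:2]),z2))[1]) for p,f,u,v in((T,A,pa,ca),(S,B,pb,cb))])
# wheel
wt=place_of("wheel_grip",T);ws=place_of("wheel_grip",S)
print([(d["point"],d["score"]) for d in wt[:2]],[(d["point"],d["score"]) for d in ws[:2]])
X=tri([T,S],[(300.8,157.4),(271.2,153.3)]);print("grip",X,loc(X))
g=cv2.cvtColor(T["frame"],cv2.COLOR_RGB2GRAY);print(g[144:170,288:315])
go(fl(.002,-.18,.14),3.76)
E
```

```text
(np.float64(261.05567338282077), np.float64(185.6850477200424), np.float64(15.0)) (np.float64(278.06901494982594), np.float64(389.62318246979316), np.float64(43.0))
(np.float64(319.5), np.float64(207.5), np.float64(1.0)) (np.float64(330.5217391304348), np.float64(355.8840579710145), np.float64(7.0))
ptr [0.58865287 0.0654826  0.01382267] [-29.   30.6  13.8] clip [0.57571848 0.0307811  0.01851844] [-44.2  -3.1  18.5]
[(np.float64(31.3), np.float64(-2.5)), (np.float64(28.8), np.float64(-4.8))]
[(np.float64(31.3), np.float64(-2.5)), (np.float64(31.2), np.float64(-2.3))]
[([302.0, 154.3], 0.81)] [([268.5, 153.0], 0.67), ([246.9, 207.0], 0.4)]
grip [ 0.62086523 -0.13914511  0.08751198] [ -10.3 -175.6   87.5]
[[101 117 123 127 130 136 145 147 145 140 133 128 129 133 138 142 145 149
  151 153 152 150 149 142 130 125 128]
 [127 145 154 157 158 158 158 152 142 129 114 104 100 106 113 121 129 141
  152 159 161 162 160 150 134 127 127]
 [132 154 166 166 166 161 151 132 108  94  78  67  67  70  75  82  91 109
  128 143 154 161 161 150 135 130 127]
 [130 153 165 165 157 142 119  95  72  62  62  6
[... 1925 characters left out ...]
1  67  50  66  83  88
   83  71  72 103 131 148 144 123 118]
 [121 137 156 162 156 140 118  95  80  78  86  86  77  53  46  52  53  56
   66  78 100 129 147 156 143 120 112]
 [ 93 124 151 163 165 160 149 134 114  95  81  70  61  52  52  58  62  73
   96 114 133 149 157 158 143 119 110]
 [ 85 120 153 162 166 164 162 157 147 133 115 100  82  77  85  90  97 113
  129 143 152 157 159 155 143 121 112]
 [ 82 116 146 160 160 162 160 157 153 147 137 124 108 104 112 117 122 130
  143 150 151 152 148 145 136 116 110]
 [ 76 110 132 143 144 141 140 136 136 134 130 123 115 112 116 116 117 121
  126 125 127 125 122 120 112 101 103]]
delta [-331.7  100.8   29. ] turn 89.93 yaw 93.69 loc [-98.4 151.8 169. ]
```

Call:
apply_moves(deltas=[45,-25,5,0,-7,45,-53,12,0,-14,45,-81,20,0,-21,45,-109,30,0,-28,45,-137,40,0,-35,45,-165,49,0,-42,45,-193,58,0,-49,45,-221,66,0,-56,45,-249,75,0,-63,45,-277,83,0,-70,45,-305,91,10,-77,45,-332,99.5,20,-84])

```text
clock: 50.73
position: [0.6328, -0.1448, 0.1497]
ee_rot: [0.001, 0.017, 1.0, -0.0]
contact_force: [-0.1, -0.4, -1.2]
width: 0.0453
gripper_force: 0.0
```

Call:
apply_moves(deltas=[45,0,0,0,-6,45,0,0,0,-6,45,0,0,0,-6,45,0,0,0,-6,45,0,0,0,-6])

```text
clock: 51.15
position: [0.6318, -0.1421, 0.1498]
ee_rot: [0.0, -0.032, 0.999, -0.0]
contact_force: [0.7, 0.1, 0.2]
width: 0.045
gripper_force: 0.0
```

```bash
python3 - <<'E'
from h import *
T=get_image("top");X=at_z(T,(301.4,156.6),.065);print(X,loc(X))
go((.632,-.1433,.11),183.76);print(get_state()["qpos"])
E
```

```text
[ 0.63017032 -0.14367755  0.065     ] [  -1.3 -180.8   65. ]
delta [-0.1 -1.2 39.9] turn -0.06 yaw -176.3 loc [   0.5 -179.3  149.9]
[-3.28612546e-01  4.46905392e-01  1.49038045e+00  5.52686763e-05
  1.20363120e+00 -1.96404193e+00]
```

Call:
apply_moves(deltas=[45,0.5,-1.2,12,0,45,0.5,-1.2,26,0,45,0.5,-1.2,40,0,45,0.5,-1.2,52,0,45,0.5,-1.2,58,0,45,0.5,-1.2,62,0,45,0.5,-1.2,63,0,45,0.5,-1.2,63,0])

```text
clock: 51.87
position: [0.6317, -0.1441, 0.0867]
ee_rot: [0.0, -0.032, 0.999, -0.0]
contact_force: [-0.8, 0.3, -0.6]
width: 0.045
gripper_force: 0.0
```

Call:
apply_moves(deltas=[35,0,0,0,0,25,0,0,0,0,15,0,0,0,0,5,0,0,0,0,5,0,0,0,0,5,0,0,0,0,5,0,0,0,0], squeeze=40)

```text
clock: 52.45
position: [0.6317, -0.1424, 0.0872]
ee_rot: [0.001, -0.032, 0.999, 0.001]
contact_force: [-0.7, 5.5, 3.9]
width: 0.0132
gripper_force: 40.3
```

Call:
apply_moves(deltas=[5,0,1.5,0,0,5,0,1.5,0,6,5,0,1.5,0,13,5,0,1.5,0,20,5,0,1.5,0,27,5,0,1.5,0,34,5,0,1.5,0,41,5,0,1.5,0,45,5,0,1.5,0,45,5,0,1.5,0,45])

```text
clock: 53.28
position: [0.6317, -0.1423, 0.0872]
ee_rot: [0.001, 0.352, 0.936, 0.001]
contact_force: [-0.9, 3.7, 6.9]
width: 0.0133
gripper_force: 40.6
```

Call:
apply_moves(deltas=[5,0,0,0,7,5,0,0,0,14,5,0,0,0,21,5,0,0,0,28,5,0,0,0,35,5,0,0,0,42,5,0,0,0,49,5,0,0,0,56,5,0,0,0,63,5,0,0,0,70,5,0,0,0,77,5,0,0,0,84])

```text
clock: 54.28
position: [0.6321, -0.1423, 0.0872]
ee_rot: [0.0, 0.889, 0.458, 0.001]
contact_force: [-0.0, 4.6, 5.5]
width: 0.0136
gripper_force: 40.6
```

Call:
apply_moves(deltas=[5,0,0,0,7,5,0,0,0,14,5,0,0,0,21,5,0,0,0,28,5,0,0,0,35,5,0,0,0,42,5,0,0,0,49,5,0,0,0,56,5,0,0,0,63,5,0,0,0,70,5,0,0,0,77,5,0,0,0,84])

```text
clock: 55.28
position: [0.6321, -0.1425, 0.0872]
ee_rot: [-0.0, 0.967, -0.255, 0.001]
contact_force: [0.4, 3.0, 5.6]
width: 0.013
gripper_force: 40.6
```

```bash
python3 - <<'E'
from ptr import *
s=get_state();print(s["contact_force"],s["moment"],s["qpos"][5])
T=get_image("top");S=get_image("side")
for z in(.013,):
  for nm,p in(("T",T),("S",S)):
    for d in place_of("pointer",p)[:2]: print(nm,np.round(d["point"],1),round(d["score"],2),loc(at_z(p,d["point"],z)))
    u=proj(p,fl(-.029,.008,.013)).astype(int);b=brass(p["frame"],(u[0]-14,u[0]+8,u[1]-5,u[1]+9));print("brass",nm,b,loc(at_z(p,b[:2],z)))
E
```

```text
[0.40276    2.97003862 5.61127918] [0.542506   0.01776243 0.16818974] 1.7558397627460574
T [250.3 170.7] 0.84 [-37.9  10.4  13. ]
T [157.2 166.6] 0.66 [ -8.1 366.2  13. ]
brass T (np.float64(250.86666666666667), np.float64(168.2), np.float64(9.0)) [-28.3   7.8  13. ]
S [249.1 202.9] 0.87 [-24.7  -5.   13. ]
brass S (np.float64(249.175), np.float64(205.76875), np.float64(45.0)) [-31.3   5.9  13. ]
```

Call:
apply_moves(deltas=[5,0,0,0,7,5,0,0,0,14,5,0,0,0,21,5,0,0,0,28,5,0,0,0,35,5,0,0,0,40,5,0,0,0,40,5,0,0,0,40,25,0,0,0,40,45,0,0,0,40,45,0,0,-15,40,45,0,0,-40,40])

```text
clock: 56.48
position: [0.6289, -0.1426, 0.1232]
ee_rot: [0.002, 0.823, -0.568, -0.003]
contact_force: [0.1, -0.2, 0.1]
width: 0.0453
gripper_force: 0.0
```

Call:
apply_moves(deltas=[45,0,0,0,-7,45,0,0,0,-14,45,0,0,0,-21,45,0,0,0,-28,45,0,0,0,-35,45,0,0,0,-42,45,0,0,0,-49,45,0,0,0,-56,45,0,0,0,-63,45,0,0,0,-70,45,0,0,0,-77,45,0,0,0,-84])

```text
clock: 57.48
position: [0.631, -0.1433, 0.1258]
ee_rot: [0.0, 0.991, 0.131, -0.0]
contact_force: [0.1, 0.7, -0.8]
width: 0.0448
gripper_force: 0.0
```

Call:
apply_moves(deltas=[45,0,0,0,-7,45,0,0,0,-14,45,0,0,0,-21,45,0,0,0,-28,45,0,0,0,-35,45,0,0,0,-42,45,0,0,0,-49,45,0,0,0,-56,45,0,0,0,-63,45,0,0,0,-70,45,0,0,0,-77,45,0,0,0,-84])

```text
clock: 58.48
position: [0.631, -0.1433, 0.1257]
ee_rot: [-0.0, 0.649, 0.761, -0.001]
contact_force: [-0.5, -0.7, -0.3]
width: 0.0448
gripper_force: 0.0
```

Call:
apply_moves(deltas=[45,0,0,0,-7,45,0,0,0,-12,45,0,0,0,-12,45,0,0,0,-12])

```text
clock: 58.82
position: [0.6311, -0.1432, 0.1259]
ee_rot: [-0.0, 0.569, 0.822, -0.0]
contact_force: [-0.4, 0.4, -0.4]
width: 0.0449
gripper_force: 0.0
```

```bash
python3 - <<'E'
from ptr import *
T=get_image("top");S=get_image("side");z=.013
for nm,p in(("T",T),("S",S)):
    u=proj(p,fl(-.029,.005,.013)).astype(int);b=brass(p["frame"],(u[0]-12,u[0]+9,u[1]-6,u[1]+8));print("brass",nm,b,loc(at_z(p,b[:2],z)))
go((.632,-.1423,.0872),183.76-253)
g=cv2.cvtColor(S["frame"],cv2.COLOR_RGB2GRAY);u=proj(S,fl(-.044,-.003,.0185)).astype(int);print(u,g[u[1]-5:u[1]+6,u[0]-6:u[0]+7])
k=S["frame"].astype(int);u=proj(S,fl(-.029,.003,.013)).astype(int);print(u,(k[:,:,0]-k[:,:,2])[u[1]-6:u[1]+7,u[0]-7:u[0]+8])
E
```

```text
brass T (np.float64(251.98), np.float64(168.32), np.float64(13.0)) [-28.9   3.6  13. ]
brass S (np.float64(249.76020408163265), np.float64(204.87244897959184), np.float64(49.0)) [-30.9   1.5  13. ]
delta [ 0.4  1.  38.8] turn -0.15 yaw 110.61 loc [  -0.2 -180.2  126. ]
[254 204] [[ 90  94  70  69  67  61  59  78  67  40  63  79  79]
 [107  70  69  69  61  52  58  67  45  53  77  78  78]
 [ 71  71  68  63  54  53  70  42  48  72  69  78  72]
 [ 69  68  66  56  53  55  56  37  56  67  78  74  53]
 [ 69  66  60  55  76  71  63  66  68  66  72  61  53]
 [ 64  65  71  62  68  71 114 102  93  68  54  43  76]
 [ 61  71  89  84  45  58  88  96 109  74  24  45  89]
 [ 55  52  53  50  41  70  83  79  47  25  28  72 116]
 [ 61  74  55  35  53  62  66  58  17  20  48  93 114]
 [ 78  65  41  58  61  61  75  49  24  28  49  77 101]
 [ 68  33  50  72  70  77  68  45  49  49  63  63  66]]
[249 204] [[-2 -2 -1  1 -1  0  4  5  5  5  3  2  1 -1 -2]
 [-1 -1 -1 -1  0  3  5  6  4  4  3  3  0 -1 -2]
 [ 2  0 -1  0  3  5  7  4  4  4  2  0 -1 -2  1]
 [ 5  4  3  3  7  6  3  3  4  2  0 -2 -2 -2  0]
 [ 9  8  7  7  8  4  4  2  3  1 -1 -1 -2 -1  0]
 [ 8  7  8  8  6  4  6  6  5 -1 -3  0  4  2 -1]
 [ 8  7  7  6  4  6 23 29 28 12 -1  6 11  9  5]
 [ 8  8  6  4  5  7 25 48 61 47  0  3  7  8 11]
 [ 8  6  3  3  4  2  0  1 12 31 -1  3  6  5  3]
 [ 6  5  3  3  2  1 -1 -2 -2  0  0 -1 -1  0 -1]
 [ 5  3  3  2  1 -1 -3 -2 -1 -1 -1 -2 -3 -1  1]
 [ 4  2  3  2 -2 -1 -1  0  0 -2 -1 -2 -2  0  1]
 [ 4  3  2  0 -2 -1  0 -2 -2 -2 -2 -2  0  1  3]]
```

Call:
apply_moves(deltas=[45,0,1,12,0,45,0,1,24,0,45,0,1,34,0,45,0,1,39,0,45,0,1,39,0,35,0,1,39,0,20,0,1,39,0,5,0,1,39,0,5,0,1,39,0,5,0,1,39,0,5,0,1,39,0,5,0,1,39,0])

```text
clock: 59.92
position: [0.6321, -0.1428, 0.088]
ee_rot: [0.0, 0.569, 0.823, -0.0]
contact_force: [-3.0, -1.4, 4.5]
width: 0.0132
gripper_force: 41.5
```

Call:
apply_moves(deltas=[5,0,0,0,7,5,0,0,0,14,5,0,0,0,21,5,0,0,0,28,5,0,0,0,35,5,0,0,0,42,5,0,0,0,46,5,0,0,0,48,5,0,0,0,48,5,0,0,0,48])

```text
clock: 60.75
position: [0.6318, -0.1428, 0.088]
ee_rot: [0.0, 0.854, 0.52, -0.0]
contact_force: [-4.1, -0.5, 5.5]
width: 0.0135
gripper_force: 41.6
```

```bash
cat > chk.py <<'E'
from ptr import *
T=get_image("top");S=get_image("side");z=.0138
for nm,p in(("T",T),("S",S)):
    u=proj(p,fl(-.029,-.002,.013)).astype(int);b=brass(p["frame"],(u[0]-8,u[0]+8,u[1]-6,u[1]+7))
    u=np.round(proj(p,fl(-.0442,-.003,.0185))).astype(int);g=cv2.cvtColor(p["frame"],cv2.COLOR_RGB2GRAY).astype(float)
    c=cen(np.clip(g-78,0,None),(u[0]-2,u[0]+3,u[1]-2,u[1]+2))
    P,C=loc(at_z(p,b[:2],z)),loc(at_z(p,c[:2],.0185));print(nm,"brass",np.round(b,1),P,"clip",np.round(c,1),C,"dy",P[1]-C[1]);print(u);print(g[u[1]-4:u[1]+5,u[0]-5:u[0]+6].astype(int))
print(get_state()["contact_force"])
E
python3 chk.py
```

```text
T brass [253.7 168.   13. ] [-28.2  -3.2  13.8] clip [253.6 171.6  29. ] [-43.   -2.1  18.5] dy -1.1
[254 172]
[[ 76  72  74  82  89  91  86  80  78  78  77]
 [ 75  69  74  81  89  90  78  73  74  76  74]
 [ 67  70  70  76  88  93  80  69  67  71  78]
 [ 75  78  79  85 103 107  92  77  72  79  80]
 [ 89  87  86  94 105 105  93  81  82  82  82]
 [ 89  87  85  85  91  92  83  82  89  86  81]
 [ 96  93  89  83  78  73  72  86 104 105 102]
 [114 114 110 102  85  74  72  92 111 119 119]
 [124 125 123 117 108  98  96 102 115 122 126]]
S brass [250.5 203.8  48. ] [-31.   -3.2  13.8] clip [254.9 204.4  37. ] [-46.8  -3.5  18.5] dy 0.2999999999999998
[254 204]
[[ 70  69  69  62  52  58  68  45  53  76  78]
 [ 69  68  63  54  59  71  42  47  74  68  77]
 [ 69  64  58  61  75  56  37  54  67  77  73]
 [ 63  64  73  80  70  64  66  70  67  72  61]
 [ 62  76  87  81  70 115 103  94  67  53  45]
 [ 52  52  48  36  58  88  96 109  74  24  47]
 [ 60  71  41  41  70  84  77  46  25  27  73]
 [ 75  55  37  54  63  65  58  19  14  48  93]
 [ 68  41  58  61  60  73  50  26  28  51  76]]
[-3.50986535 -1.52827032  5.30527997]
```

```bash
python3 - <<'E'
from ptr import *
fs=[];
for i in range(10):p=get_image("top");fs.append(p["frame"].astype(float))
F=np.mean(fs,0);k=F[:,:,0]-F[:,:,2];g=F.mean(2)
np.set_printoptions(linewidth=160,precision=0,suppress=True)
print(k[163:177,248:260]);print(g[163:177,248:260])
for r in range(165,174):
  row=k[r,248:260];row=np.clip(row-np.median(row)-1.5,0,None);x=np.arange(248,260)
  if row.sum()>5:c=(row*x).sum()/row.sum();print("brass",r,round(c,2),loc(at_z(p,(c,r),.0138)))
for r in range(170,174):
  row=g[r,250:258];row=np.clip(row-np.median(row)-3,0,None);x=np.arange(250,258);c=(row*x).sum()/row.sum();print("clip",r,round(c,2),loc(at_z(p,(c,r),.0185)))
for r in range(166,173):print(r,np.round(proj(p,fl(0,0,0)),1)) if r<167 else 0
E
```

```text
[[10. 11. 11. 10.  9.  7.  4.  4.  3.  4.  5.  6.]
 [10. 10. 11. 10. 10.  8.  7.  6.  6.  5.  5.  5.]
 [ 9.  9. 10.  9.  9.  9.  8.  7.  6.  6.  5.  5.]
 [ 6.  6.  6.  7.  7. 10. 10.  7.  5.  4.  3.  3.]
 [ 2.  2.  2.  3.  7. 15. 17.  9.  3.  1.  1.  1.]
 [-1.  0. -0.  1.  8. 20. 24. 11.  1.  0. -0. -0.]
 [-0. -0. -0.  1.  7. 18. 22. 11.  2.  0.  0. -0.]
 [-0.  0.  0.  0.  4. 10. 12.  7.  1.  0.  0. -0.]
 [-1. -0. -1.  0.  2.  7.  7.  4.  1. -0. -0. -1.]
 [-0. -0. -1.  0.  2.  6.  7.  4.  0.  0.  0. -0.]
 [ 0.  1.  0. -0.  2.  5.  7.  4.  2.  2.  2.  2.]
 [ 4.  3.  3.  3.  3.  4.  5.  4.  4.  5.  5.  5.]
 [ 6.  5.  5.  5.  5.  4.  3.  3.  4.  6.  6.  6.]
 [ 6.  7.  6.  6.  6.  6.  5.  4.  4.  5.  6.  6.]]
[[172. 172. 171. 166. 148. 115.  84.  69.  70.  77.  85.  89.]
 [168. 168. 167. 164. 153. 133. 111. 101.  98.  94.  90.  89.]
 [149. 149. 149. 147. 141. 129. 118. 113. 110. 101.  89.  85.]
 [110. 110. 109. 108. 104.  99.  96.  96.  94.  87.  79.  76.]
 [ 83.  80.  76.  78.  80.  82.  83.  81.  79.  77.  76.  74.]
 [ 83.  78.  71.  73.  81.  87.  88.  84.  80.  78.  79.  79.]
 [ 80.  74.  71.  73.  78.  86.  88.  80.  73.  72.  74.  76.]
 [ 71.  68.  69.  70.  75.  88.  91.  80.  69.  66.  72.  76.]
 [ 78.  76.  79.  80.  85. 100. 104.  90.  76.  74.  79.  83.]
 [ 87.  87.  87.  86.  91. 103. 105.  89.  81.  82.  83.  83.]
 [ 89.  88.  87.  85.  85.  91.  91.  81.  81.  88.  87.  83.]
 [ 96.  95.  94.  91.  84.  77.  72.  72.  88. 103. 105. 100.]
 [114. 114. 113. 111. 102.  86.  74.  75.  92. 110. 117. 118.]
 [124. 124. 124. 122. 117. 107.  96.  95. 102. 114. 123. 125.]]
brass 167 253.62 [-24.  -3.  14.]
brass 168 253.63 [-28.  -3.  14.]
brass 169 253.65 [-32.  -3.  14.]
brass 170 253.71 [-36.  -3.  14.]
brass 171 253.72 [-40.  -3.  14.]
brass 172 253.84 [-44.  -3.  14.]
clip 170 253.75 [-37.  -3.  18.]
clip 171 253.74 [-40.  -3.  18.]
clip 172 253.53 [-44.  -2.  18.]
clip 173 253.52 [-48.  -2.  18.]
166 [253. 162.]
```

Call:
apply_moves(deltas=[14,0,0,0,0,25,0,0,0,0,45,0,0,0,0,45,0,0,-10,0,45,0,0,-35,0,45,0,0,-70,0,45,0,0,-100,0,45,0,0,-100,0,45,0,0,-100,0])

```text
clock: 62.1
position: [0.6339, -0.1426, 0.1903]
ee_rot: [0.002, 0.854, 0.52, 0.002]
contact_force: [-0.6, -0.1, 0.1]
width: 0.0449
gripper_force: 0.0
```

```bash
python3 chk.py | grep -v "\[\["|grep dy; python3 - <<'E'
from h import *
T=get_image("top");S=get_image("side")
for n,z in(("post",.077),("spent1_mid",.014),("blank1_mid",.033)):
  for nm,p in(("T",T),("S",S)):
    for d in place_of(n,p)[:3]: print(n,nm,round(d["score"],2),loc(at_z(p,d["point"],z)),np.round(at_z(p,d["point"],z),3))
E
```

```text
T brass [253.8 168.   12. ] [-28.1  -3.6  13.8] clip [253.7 171.6  29. ] [-42.9  -2.2  18.5] dy -1.4
S brass [250.5 203.8  49. ] [-31.   -3.2  13.8] clip [254.9 204.4  36. ] [-46.8  -3.4  18.5] dy 0.19999999999999973
post T 0.53 [ 6.2 -8.5 77. ] [0.626 0.029 0.077]
post S 0.69 [  7.1 -15.4  77. ] [0.628 0.022 0.077]
spent1_mid T 0.5 [-154.1 -370.7   14. ] [ 0.49  -0.343  0.014]
spent1_mid T 0.39 [-21.  349.2  14. ] [0.576 0.384 0.014]
spent1_mid S 0.45 [-158.9 -368.1   14. ] [ 0.485 -0.341  0.014]
spent1_mid S 0.27 [ -7.5 -78.4  14. ] [ 0.617 -0.042  0.014]
blank1_mid S 0.7 [-190.6 -190.5   33. ] [ 0.442 -0.166  0.033]
```

```bash
python3 -c "
from rig import *
print(sign_off())"
```

```text
the job is handed in; nothing more can be done
None
```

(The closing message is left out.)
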